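Put the stapler away in its lidded box

TASK

Put the stapler away: lift the loose blue lid off the grey storage box and set it down flat, handle up, in the middle of the cork mat, then lay the stapler on its base inside the box and let go, and finally put the lid back on so that it sits fully down all round. Lower the stapler and the lid into place rather than dropping them, and do not disturb the mouse, the tape roll or the black-topped carton.

Things in the scene. Friction and masses are not known exactly. Their poses are not given: they have to be found in the camera images.
- box: Grey open-topped storage box, fixed, outside 200 (its x) x 120 (y) x 64 mm high (z up), walls 4 mm; inside clear 192 x 112 mm, grey liner 8 mm above the origin. Origin: centre of the underside, on the table. The lid is on it at the start. Box and cork mat stand one left, one right of the middle, either way round.
- lid: Loose, unlatched blue slip lid, 212 (its x) x 132 mm (y), 0.18 kg; its 14 mm deep, 3 mm thick skirt slips over the box rim with 3 mm play each side. Origin: centre of the skirt's lower edge, z up; 50 mm above the box's origin when seated, 4 mm above the mat's when lying there. It fits either way round.
- lid_handle (a point): Middle of the black strap handle's bar, on the lid's centre line 50 mm above the lid's origin, axes as the lid's. Bar 104 long (x), 16 wide (y), 12 mm high, 27 mm free under it between posts at x = +-44 mm.
- mat: Fixed flat cork mat, 230 (its x) x 150 (its y) x 4 mm thick, resting place for the lid. Origin: centre of the underside, on the table, z up.
- stapler: Loose dark blue stapler standing on its base, 148 long (its x) x 36 wide (y) x 45 mm high, about 0.24 kg. Origin: centre of the underside, z up. Its upper arm, 24 mm wide (y), runs the whole length from 23 to 45 mm above the origin and does not move; grip across it near the middle.
- mouse: Bystander: loose black computer mouse, 108 x 60 x 34 mm, behind the work. Origin: centre of the underside. Leave alone.
- tape: Bystander: loose roll of brown tape lying flat, 94 x 92 x 48 mm, behind the work on the left. Origin: centre of the underside. Leave alone.
- carton: Bystander: loose carton with a black top, 122 x 87 x 67 mm, to the left of the work. Origin: centre of the underside. Leave alone.

How it is judged (in metres and radians):
On the way, in this order (a step that is already met when the one before it is completed fails the run):
1. the lid lies flat, handle up, on the cork mat, let go (horizontal distance between lid and mat below 0.06 m and z of lid in the frame of mat between 0 and 0.009 m and angle between lid's own z axis and vertical below 0.08 rad and contact force between the fingers and lid below 0.3 N), for 0.2 s.
2. the stapler lies on its base inside the box, let go, while the lid is still on the mat (x of stapler in the frame of box between -0.1 and 0.1 m and y of stapler in the frame of box between -0.06 and 0.06 m and z of stapler in the frame of box between 0.003 and 0.016 m and angle between stapler's own z axis and vertical below 0.15 rad and contact force between the fingers and stapler below 0.3 N and horizontal distance between lid and mat below 0.06 m and z of lid in the frame of mat between 0 and 0.009 m and angle between lid's own z axis and vertical below 0.08 rad), for 0.2 s.
At the end, for the whole second after the job is handed in: The stapler stands on its base (tilt under 0.15 rad) on the floor inside the box, and the lid is back on the box: centred within 8 mm, level within 0.03 rad, turned with the box within 0.08 rad (either way round), seated to within about 3 mm of fully down; both are released and at rest (x of stapler in the frame of box between -0.1 and 0.1 m and y of stapler in the frame of box between -0.06 and 0.06 m and z of stapler in the frame of box between 0.003 and 0.016 m and angle between stapler's own z axis and vertical below 0.15 rad and horizontal distance between lid and box below 0.008 m and z of lid in the frame of box between 0.044 and 0.053 m and angle between lid's own z axis and vertical below 0.03 rad and angle between the x axis of lid and the x axis of box, either way round below 0.08 rad and contact force between the fingers and lid below 0.3 N and contact force between the fingers and stapler below 0.3 N and linear speed of each of lid, stapler below 0.03 m/s); the robot touches nothing.
It fails at once if the stapler is dropped into the box (faster than 0.6 m/s inside it) (x of stapler in the frame of box between -0.1 and 0.1 m and y of stapler in the frame of box between -0.06 and 0.06 m and z of stapler in the frame of box below 0.05 m and linear speed of stapler above 0.6 m/s).
It fails at once if the lid is dropped onto the box or the mat (faster than 0.6 m/s within 20 mm of its resting height there) (linear speed of lid above 0.6 m/s and ((horizontal distance between lid and box below 0.08 m and z of lid in the frame of box below 0.07 m) or (horizontal distance between lid and mat below 0.08 m and z of lid in the frame of mat below 0.024 m))).
It fails at once if the mouse is pushed more than 20 mm from its place (distance of mouse from where it was at the start of the episode above 0.02 m).
It fails at once if the tape roll is pushed more than 20 mm from its place (distance of tape from where it was at the start of the episode above 0.02 m).
It fails at once if the carton is pushed more than 20 mm from its place (distance of carton from where it was at the start of the episode above 0.02 m).
It also fails if it takes over 72 s, if anything falls off the work surface, if the arm or the gripper's body presses on something with over 40 N, if the wrist force passes 120 N, or if a joint passes its speed limit or range.

ROBOT

A 7-joint arm with a two-finger parallel gripper is mounted at the origin on a cart in front of the work surface, level with it; the furniture and walls round the work are solid. World frame = base frame: x ahead of the robot, y to its left, z up, the work surface at z = 0. Lengths are in mm, angles in rad, forces in N, time in s.
With the tool pointing down it reaches from about 375 to 925 mm from the base axis. Payload 3.1 kg.
Tool frame: the origin (TCP) lies midway between the tips of the shut fingers; the grasp point (between the pads) lies 19 mm behind it (env.tcp_to_grasp is the distance from the TCP to the grasp point, in mm); x points along the fingers, y is the direction in which the jaws open and shut, and the axes are right-handed (so a half turn about x gives the same grasp; the last joint's range is limited). The gripper opens to 85 mm and grips with 20 to 120 N. Pads are 22 mm wide; open, the fingers measure 114 mm over their backs; the gripper's body (76 mm by 85 mm) begins 54 mm behind the grasp point. The pads swing forward as they close: fully open they stand 13 mm farther back than shut.
Start: joints at [-1.362, 0.383, 0.044, 1.598, -0.018, 1.161, -0.05], TCP at [196.284, 619.658, 231.269] pointing down, gripper open.
Joint ranges: [-2.61, 2.61], [-0.41, 2.15], [-1.48, 1.57], [0, 2.5], [-1.57, 4.71], [0.05, 1.97], [-2.85, 2.85]. Speed limits (rad/s): [2.79, 2.79, 3.14, 3.14, 3.14, 3.14, 3.14].

INTERFACE

Orientations are given as a 3x3 rotation matrix whose columns are the frame's x, y, z axes.
In Python, from cell import env gives the robot as it stands. The module is installed in compiled form; this text tells all that it offers.
- The arm moves only by the tool drive_tool, never from a script. Its argument "motion" is text: rows parted by semicolons, each of 4 numbers parted by spaces: the shift along the tool's x, y, z in cm, then the turn about the tool's x in rad. A call has 1 to 5 rows; each row shifts and turns the pose as measured when the row begins, along the tool's axes as they then stand; what a row does not reach is not made up. A row lasts 1/10 s, in which the tool goes at most 50 mm and 8.59 degrees, less where a joint would pass 70% of its speed; a pose out of reach is approached as far as the arm can. A call with a gripper value outside its range is refused whole. "jaw" is the closure, from 0 (fully open) to 1 (shut), set as the call begins (left out, the last holds). The fingers move at their own pace and stop on an object; "grip_force" is the grip in N (left out, the last holds). Time passes only in rows, so rows that do not move let the fingers close. It gives the time, the measured TCP pose, the force and the opening at its end, in the units of the state.
- env.state(): the state, without advancing time (a new reading comes with each control period).
- env.grab_frame(name): name is "scene" or "top" or "wrist"; returns (picture, depth): 480x640x3 uint8, red, green, blue; 480x640 float32, mm along the optical axis (not along the pixel's ray), 0 where there is no reading.
- env.get_calibration(name): a dict with "fovy" (degrees; the focal length in pixels is half the picture's height over the tangent of half this angle, whatever the lens; pixels are square), "cx", "cy" (the principal point, pixels), "rvec" (rotation vector, rad) and "tvec" (3), from world to camera coordinates, as OpenCV has them. Camera axes: x right, y down, z forward; pixel columns grow to the right and rows downward; lengths in mm; the calibration is good to about 2 mm. A picture is of the moment at which its call begins: read the wrist's pose just before it. get_calibration takes no time and is no camera call; for the wrist camera it gives the pose at the moment of the call.
- env.close_job(): hands the job in, once; it reports no verdict.
The state is a dict: "time": time; "joints": joint angles; "dq": joint speeds; "effort": joint torques, N m; "tcp_pos": TCP position; "orientation": TCP orientation; "contact_force": force on the tool from outside, world axes, zero at the start; "ft_torque": the same for the moment, N m; "finger_gap": finger opening in mm.
Only numpy, scipy, OpenCV 4.12 (cv2) and the standard library are available. Lean on these libraries where they do the work, as an engineer would, in place of code of your own. Each camera call takes 0.05 s, during which the arm holds its last target.

## Working session

There is one attempt and no reset: what is moved stays moved. The work goes in short steps, Python scripts to look and compute and a tool call to move; the robot and the scene stay as the last step left them, time stands still between calls to the robot, and variables do not carry over. Pictures are saved under pics/ and viewed, and the job is handed in when it is done.

Besides the shell and the picture viewer there is one more tool, called after ">>>" as a command line: name --argument value ..., lists and objects as JSON in quotes. drive_tool: Moves the arm, as the interface text tells. Its arguments: {"type":"object","properties":{"motion":{"type":"string"},"jaw":{"type":"number"},"grip_force":{"type":"number"}},"required":["motion"]}

```bash
mkdir -p pics; python3 - <<'E'
from cell import env
import cv2,numpy as np
s=env.state();print(s)
for n in("scene","top"):
    p,d=env.grab_frame(n);cv2.imwrite(f"pics/{n}0.png",p[:,:,::-1]);np.savez(f"{n}0.npz",p=p,d=d)
    print(n,env.get_calibration(n))
print(env.get_calibration("wrist"),env.tcp_to_grasp)
E
```

```text
{'time': 0.0, 'joints': array([-1.36184347,  0.38387133,  0.04383719,  1.59963148, -0.01794066,
        1.16119836, -0.04986161]), 'dq': array([ 0.00206326, -0.00149163, -0.00076991, -0.00083744,  0.00078401,
       -0.00075959, -0.00154089]), 'effort': array([-1.96400324e-04, -4.33454669e+01,  1.02425706e+00, -2.49514925e+01,
        1.04984254e-02,  1.10919750e-02, -5.24945335e-06]), 'tcp_pos': array([195.98097139, 618.72875438, 229.83709897]), 'orientation': array([[-7.12961513e-04,  3.01870316e-01,  9.53348732e-01],
       [-2.62080317e-03,  9.53345136e-01, -3.01871137e-01],
       [-9.99996312e-01, -2.71376188e-03,  1.11444290e-04]]), 'contact_force': array([-0.321846  , -0.79289186,  0.03031749]), 'ft_torque': array([ 0.01325703,  0.0097549 , -0.00388523]), 'finger_gap': 85.44383921608225}
scene {'fovy': 42.901003443682235, 'cx': 325.99281752014207, 'cy': 234.13268601749067, 'rvec': array([ 2.34769542, -0.66732372,  0.25812039]), 'tvec': array([-495.49324565,  365.43203112, 1177.36525233])}
top {'fovy': 56.884472222364074, 'cx': 324.8264365244044, 'cy': 233.29284830576228, 'rvec': array([ 2.26957887, -1.92617386,  0.20626093]), 'tvec': array([ -6.16798913, 643.39357106, 865.11985449])}
{'fovy': 66.89740869370729, 'cx': 322.5787251489378, 'cy': 236.650765504066, 'rvec': array([-2.33555251, -1.71170756, -0.24681019]), 'tvec': array([-648.43929831,  -37.37040407,  379.75908285])} 18.700000000000003
```

View pics/scene0.png

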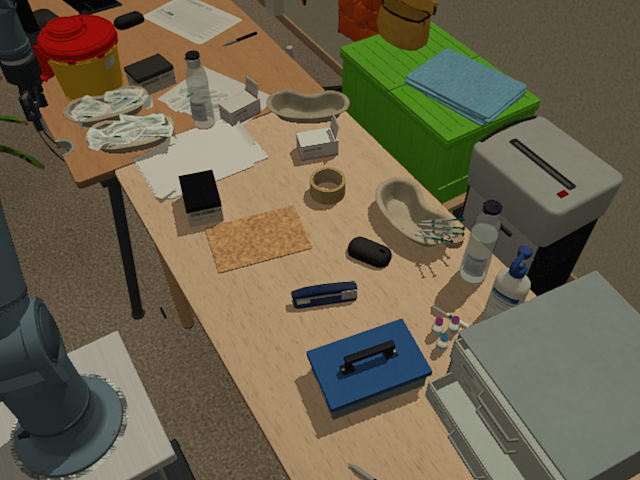

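View pics/top0.png

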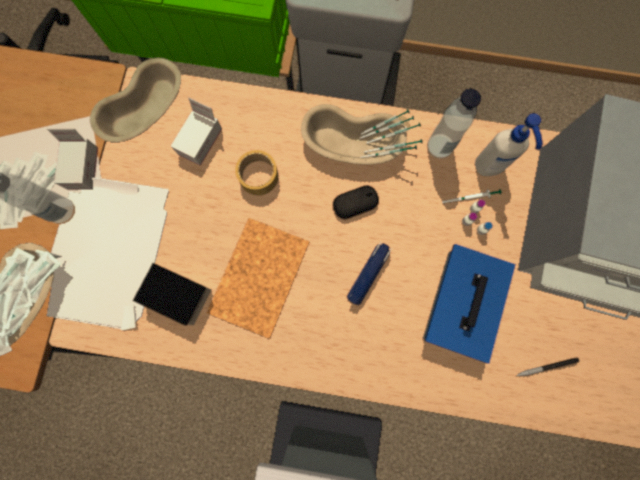

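The scene picture shows the lidded box on the right (370,365), the mat at (258,237), and the stapler at (325,294). The top view shows the lid at (470,303), handle at (475,303), stapler at (369,274), and mat at (260,277).

```bash
cat > h.py <<'E'
import cv2,numpy as np
from cell import env
def cal(n):
    c=env.get_calibration(n);R=cv2.Rodrigues(np.array(c["rvec"]))[0];f=240/np.tan(np.radians(c["fovy"])/2)
    return c,R,np.array(c["tvec"]),f
def cloud(n,d,c4=None):
    c,R,t,f=c4 or cal(n)
    v,u=np.mgrid[0:480,0:640]
    P=np.dstack([(u-c["cx"])/f*d,(v-c["cy"])/f*d,d])-t
    W=P@R          # R^T applied
    W[d<=0]=np.nan
    return W
def rect(xy):
    (c,s,a)=cv2.minAreaRect(xy.astype(np.float32))
    if s[0]<s[1]: s=s[::-1];a+=90
    a=(np.radians(a)+np.pi/2)%np.pi-np.pi/2
    return np.round(c,1),np.round(s,1),round(a,4)
def big(m):
    n,l,st,_=cv2.connectedComponentsWithStats(m.astype(np.uint8));
    return l==1+np.argmax(st[1:,4])
def tgt(s,p,jaw):
    "shift in tool cm and turn so that TCP is at p (mm) pointing as now with jaw dir angle"
    R=s["orientation"]
E
python3 - <<'E'
from h import *
for n in("top","scene"):
    z=np.load(n+"0.npz");p,d=z["p"],z["d"];W=cloud(n,d)
    hsv=cv2.cvtColor(p,cv2.COLOR_RGB2HSV);H,S,V=cv2.split(hsv);Z=W[...,2]
    tab=(W[...,0]>350)&(W[...,0]<900)&(abs(W[...,1])<550)
    for name,m in dict(lidtop=tab&(H>95)&(H<125)&(S>120)&(V>50)&(Z>45)&(Z<85),
       mat=tab&(abs(H.astype(int)-13)<6)&(S>150)&(Z<12)&(Z>-8),
       stap=tab&(Z>20)&(Z<60)&(H>95)&(H<130)&(abs(W[...,1])<110),
       handle=tab&(Z>88)&(Z<115)&(W[...,1]<0)&(W[...,0]<700)).items():
        m=cv2.morphologyEx(m.astype(np.uint8),cv2.MORPH_OPEN,np.ones((2,2)))
        if not m.any(): print(n,name,"none");continue
        m=big(m);q=W[m];print(n,name,m.sum(),rect(q[:,:2]),"z",np.percentile(q[:,2],[5,50,95]).round(1))
    m=tab&(Z>-20)&(Z<15);print("table z",np.nanmedian(Z[m]))
E
```

```text
top lidtop 5947 (array([ 541.7, -231.5]), array([215.3, 149.5]), np.float64(-0.2075)) z [nan nan nan]
top mat 6875 (array([528.4, 227.3]), array([230.8, 143.8]), np.float64(-0.2368)) z [nan nan nan]
top stap 704 (array([570.2, -10.4]), array([141.2,  21. ]), np.float64(-0.4909)) z [nan nan nan]
top handle 798 (array([ 592.2, -441.3]), array([274.8,  98. ]), np.float64(1.113)) z [nan nan nan]
table z -0.27797813093784285
scene lidtop 5659 (array([ 558.1, -215.3]), array([237.5, 149. ]), np.float64(-0.1717)) z [nan nan nan]
scene mat none
scene stap 616 (array([577.6, -14.3]), array([153. ,  37.1]), np.float64(-0.2247)) z [28.6 40.2 45.6]
scene handle 793 (array([ 571.6, -430.1]), array([185.6,  20.5]), np.float64(1.4647)) z [nan nan nan]
table z -0.3062691716673359
```

```bash
cat >> h.py <<'E'
def plane(n,z,uv,c4=None):
    c,R,t,f=c4 or cal(n)
    uv=np.asarray(uv,float).reshape(-1,2)
    r=np.c_[(uv[:,0]-c["cx"])/f,(uv[:,1]-c["cy"])/f,np.ones(len(uv))]@R
    C=-R.T@t
    return (C+r*((z-C[2])/r[:,2])[:,None])[:,:2]
def mrect(n,m,z,c4=None):
    v,u=np.nonzero(m);return rect(plane(n,z,np.c_[u,v],c4))
E
python3 - <<'E'
from h import *
for n in("top","scene"):
    z=np.load(n+"0.npz");p,d=z["p"],z["d"];W=cloud(n,d);print(n,"nodata",(d<=0).mean())
    H,S,V=[a.astype(int) for a in cv2.split(cv2.cvtColor(p,cv2.COLOR_RGB2HSV))];Z=W[...,2]
    out=p.copy()
    v,u=np.mgrid[0:480,0:640]
    def box(a): return (u>a[0])&(u<a[2])&(v>a[1])&(v<a[3])
    B=dict(top=dict(lid=(415,235,525,370),mat=(200,210,320,345),st=(335,235,400,312)),scene=dict(lid=(300,310,440,400),mat=(195,195,320,280),st=(285,275,365,312)))[n]
    bl=(H>98)&(H<125)&(S>100)
    L=big(box(B['lid'])&bl); 
    q=W[L];q=q[np.isfinite(q[:,2])];print("lid z",np.percentile(q[:,2],[5,50,95]))
    hm=cv2.morphologyEx(L.astype(np.uint8),cv2.MORPH_CLOSE,np.ones((15,15)))
    top=hm>0
    print("lid",L.sum(),mrect(n,L,67))
    Hm=big(box(B['lid'])&(V<50)&(S<140)&top);q=W[Hm];q=q[np.isfinite(q[:,2])];print("handle",Hm.sum(),mrect(n,Hm,106),np.percentile(q[:,2],[5,50,95]))
    q=q[q[:,2]>95];print(rect(q[:,:2]) if len(q)>5 else 0, len(q))
    M=big(box(B['mat'])&(H>5)&(H<18)&(S>135)&(V>80));print("mat",M.sum(),mrect(n,M,4),)
    s=big(box(B['st'])&(V<90)&(H>100)&(H<135));print("st",s.sum(),mrect(n,s,45),mrect(n,s,30))
    q=W[s];q=q[np.isfinite(q[:,2])];q=q[q[:,2]>35];print("st cloud",rect(q[:,:2]),len(q),np.percentile(q[:,2],[5,50,95]))
    for m,c in((L,(0,0,255)),(Hm,(255,0,0)),(M,(0,255,0)),(s,(255,255,0))):
        cs,_=cv2.findContours(m.astype(np.uint8),0,1);cv2.drawContours(out,cs,-1,c,1)
    x0,y0,x1,y1=(180,200,540,400) if n=="top" else (180,180,450,430)
    cv2.imwrite(f"pics/{n}_seg.png",cv2.resize(out[y0:y1,x0:x1,::-1],None,fx=2.2,fy=2.2))
E
```

```text
top nodata 0.004000651041666667
lid z [63.69157665 66.46381563 69.30033988]
lid 6120 (array([ 543.4, -216.9]), array([208.4, 132. ]), np.float64(-0.1784))
handle 507 (array([ 538.9, -211.4]), array([111.3,  25.3]), np.float64(-0.1727)) [ 69.07762814 104.45144874 107.19230788]
(array([ 542.9, -217.9]), array([101.2,  14.9]), np.float64(-0.1772)) 402
mat 7123 (array([529.9, 229.1]), array([230.9, 151.9]), np.float64(-0.2105))
st 842 (array([571. ,  -6.6]), array([140.4,  29.6]), np.float64(-0.3818)) (array([573. ,  -7.9]), array([142.6,  30.1]), np.float64(-0.3818))
st cloud (array([572. ,  -7.6]), array([141.9,  24.6]), np.float64(-0.3715)) 690 [36.206028   41.7692203  45.58466339]
scene nodata 0.004065755208333333
lid z [62.37449703 66.4028501  70.18866275]
lid 5887 (array([ 541.4, -223.1]), array([213.4, 136.8]), np.float64(-0.1744))
handle 596 (array([ 533.3, -229.4]), array([117.4,  35.2]), np.float64(-0.1792)) [ 67.89505342 103.52816822 108.1682179 ]
(array([ 543.2, -220.6]), array([103.7,  17.8]), np.float64(-0.1829)) 410
mat 4018 (array([528.5, 228. ]), array([228.9, 149.1]), np.float64(-0.2158))
st 927 (array([564., -25.]), array([142. ,  52.7]), np.float64(-0.3814)) (array([569.7, -16. ]), array([144. ,  53.4]), np.float64(-0.3814))
st cloud (array([570.6, -10.1]), array([142.1,  27.6]), np.float64(-0.3803)) 551 [36.28121385 41.18187453 45.79310699]
```

View pics/top_seg.png

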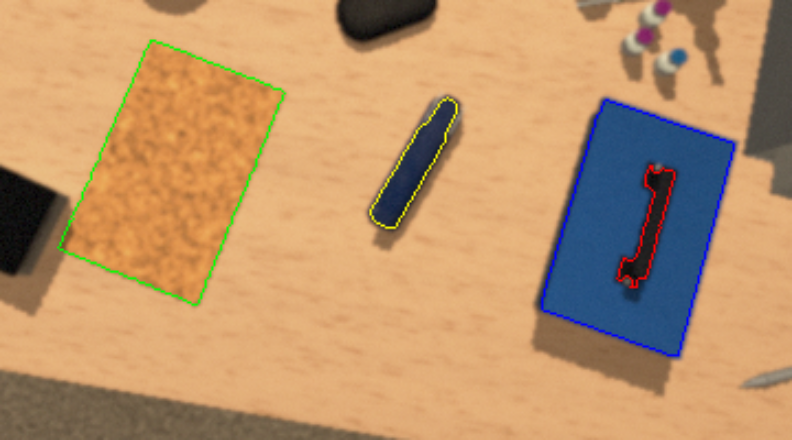

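```bash
cat >> h.py <<'E'
def goto(p,ang=None):
    s=env.state();R=s["orientation"];a=np.arctan2(R[1,1],R[0,1])
    th=0
    if ang is not None:
        th=-((ang-a+np.pi/2)%np.pi-np.pi/2)
    c,S=np.cos(th),np.sin(th)
    R2=R@np.array([[1,0,0],[0,c,-S],[0,S,c]])
    d=np.array(p)-s["tcp_pos"]
    print("t",round(s["time"],2),"tcp",s["tcp_pos"].round(1),"jawang",round(a,3),"turn",round(th,3),"shift now-axes cm",(R.T@d/10).round(2),"after-turn cm",(R2.T@d/10).round(2),"F",s["contact_force"].round(1),"gap",round(s["finger_gap"],1),"downerr",R[:2,0].round(4),"j",s["joints"].round(2))
E
python3 -c "
from h import *
goto([543,-218,230],np.pi/2-.177)"
```

```text
t 0.1 tcp [196.  618.8 230. ] jawang 1.264 turn -0.13 shift now-axes cm [  0.17 -69.3   58.34] after-turn cm [  0.17 -76.26  48.89] F [-0.5 -0.5 -0.8] gap 85.3 downerr [-0.0006 -0.0024] j [-1.36  0.38  0.04  1.6  -0.02  1.16 -0.05]
```

>>> drive_tool --motion "0 0 0 -0.13; 0 -3 2 0" --jaw 0

```text
time: 0.3
tcp_pos: [205.6, 588.7, 228.3]
orientation: [[-0.004, 0.163, 0.987], [-0.002, 0.987, -0.163], [-1.0, -0.002, -0.004]]
contact_force: [-0.1, 0.1, 0.1]
finger_gap: 85.4
```

```bash
python3 -c "
from h import *
goto([543,-218,230],np.pi/2-.177)"
```

```text
t 0.3 tcp [205.6 588.7 228.3] jawang 1.407 turn 0.014 shift now-axes cm [ -0.17 -74.1   46.42] after-turn cm [ -0.17 -73.47  47.42] F [-0.1  0.1  0.1] gap 85.4 downerr [-0.0038 -0.0017] j [-1.32  0.34  0.02  1.67 -0.01  1.14  0.12]
```

>>> drive_tool --motion "0 -4 2.6 0.014; 0 -4 2.6 0; 0 -4 2.6 0; 0 -4 2.6 0; 0 -4 2.6 0"

```text
time: 0.8
tcp_pos: [298.5, 362.7, 224.8]
orientation: [[-0.006, 0.168, 0.986], [-0.005, 0.986, -0.168], [-1.0, -0.006, -0.005]]
contact_force: [0.1, -0.1, 0.8]
finger_gap: 85.6
```

>>> drive_tool --motion "0 -4 2.6 0; 0 -4 2.6 0; 0 -4 2.6 0; 0 -4 2.6 0; 0 -4 2.6 0"

```text
time: 1.3
tcp_pos: [393.7, 132.7, 223.8]
orientation: [[-0.008, 0.167, 0.986], [-0.005, 0.986, -0.167], [-1.0, -0.007, -0.007]]
contact_force: [0.5, 0.7, -0.3]
finger_gap: 85.5
```

```bash
python3 -c "
from h import *
goto([543,-218,230],np.pi/2-.177)"
```

```text
t 1.3 tcp [393.7 132.7 223.8] jawang 1.403 turn 0.009 shift now-axes cm [ -0.55 -32.08  20.58] after-turn cm [ -0.55 -31.89  20.87] F [ 0.5  0.7 -0.3] gap 85.5 downerr [-0.008  -0.0053] j [-0.84 -0.08  0.4   2.15  0.04  1.08  0.94]
```

>>> drive_tool --motion "-0.1 -4 2.6 0.009; -0.1 -4 2.6 0; 0 -4 2.6 0; 0 -4 2.6 0; 0 -4 2.6 0"

```text
time: 1.8
tcp_pos: [486.9, -96.6, 225.5]
orientation: [[-0.007, 0.175, 0.984], [-0.002, 0.985, -0.175], [-1.0, -0.003, -0.007]]
contact_force: [1.2, 0.8, -0.4]
finger_gap: 85.4
```

```bash
python3 -c "
from h import *
goto([543,-218,160],np.pi/2-.177)"
```

```text
t 1.8 tcp [486.9 -96.6 225.5] jawang 1.395 turn 0.001 shift now-axes cm [  6.53 -10.95   7.7 ] after-turn cm [  6.53 -10.95   7.71] F [ 1.2  0.8 -0.4] gap 85.4 downerr [-0.0072 -0.0017] j [-0.56  0.11  0.72  1.99 -0.08  1.08  1.59]
```

>>> drive_tool --motion "0.8 -3.6 2.5 0; 1.5 -3.6 2.5 0; 2 -3.6 2.5 0; 1.5 0 0 0; 0 0 0 0"

```text
time: 2.3
tcp_pos: [542.9, -229.6, 164.6]
orientation: [[-0.007, 0.185, 0.983], [-0.007, 0.983, -0.185], [-1.0, -0.009, -0.005]]
contact_force: [-0.3, -0.3, -0.3]
finger_gap: 85.5
```

```bash
python3 - <<'E'
from h import *
goto([543,-218,80],np.pi/2-.177)
c4=cal("wrist");p,d=env.grab_frame("wrist")
cv2.imwrite("pics/w1.png",p[:,:,::-1]);np.savez("w1.npz",p=p,d=d)
W=cloud("wrist",d,c4);Z=W[...,2]
m=(Z>97)&(Z<115)&(np.hypot(W[...,0]-543,W[...,1]+218)<80);m=big(m)
print(rect(W[m][:,:2]),m.sum(),np.median(Z[m]), mrect("wrist",m,106,c4))
E
```

```text
t 2.3 tcp [ 542.9 -229.6  164.6] jawang 1.385 turn -0.009 shift now-axes cm [ 8.45  1.22 -0.16] after-turn cm [ 8.45  1.22 -0.15] F [-0.3 -0.3 -0.3] gap 85.5 downerr [-0.0069 -0.0075] j [-0.28  0.42  0.75  1.83 -0.32  1.02  1.98]
(array([ 542.3, -218.5]), array([102.9,  16.1]), np.float64(-0.1754)) 4476 105.91517326479817 (array([ 541.8, -218.6]), array([102.4,  15.8]), np.float64(-0.1751))
```

View pics/w1.png

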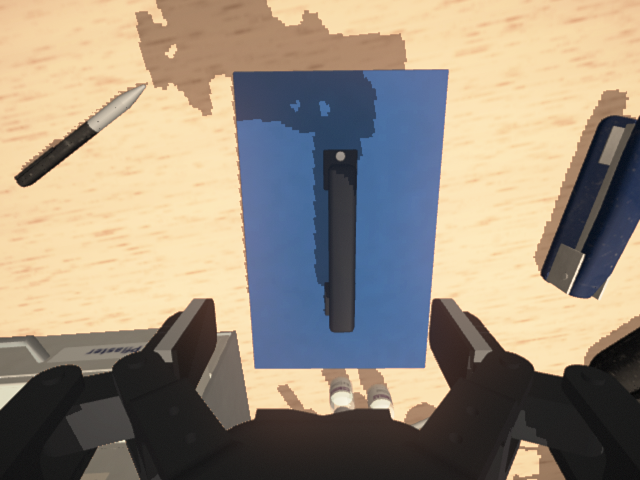

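The wrist view shows the handle bar at (342,245) between the open fingers, in agreement with the top and scene estimates. Descending.

>>> drive_tool --motion "2 1.2 -0.1 -0.01; 2 0 0 0; 2 0 0 0; 0 0 0 0"

```text
time: 2.75
tcp_pos: [546.8, -212.2, 108.4]
orientation: [[0.002, 0.167, 0.986], [-0.004, 0.986, -0.167], [-1.0, -0.004, 0.003]]
contact_force: [0.3, 0.9, 0.0]
finger_gap: 85.5
```

```bash
python3 -c "
from h import *
goto([542.3,-218.5,80],np.pi/2-.176)"
```

```text
t 2.75 tcp [ 546.8 -212.2  108.4] jawang 1.403 turn 0.008 shift now-axes cm [ 2.84 -0.68 -0.34] after-turn cm [ 2.84 -0.68 -0.34] F [0.3 0.9 0. ] gap 85.5 downerr [ 0.0021 -0.0044] j [-0.26  0.48  0.7   1.88 -0.38  0.91  2.02]
```

>>> drive_tool --motion "1.4 -0.6 -0.3 0.008; 1.3 0 0 0; 0 0 0 0"

```text
time: 3.05
tcp_pos: [545.1, -215.7, 83.1]
orientation: [[0.008, 0.171, 0.985], [-0.003, 0.985, -0.171], [-1.0, -0.002, 0.008]]
contact_force: [-0.9, 0.3, -0.8]
finger_gap: 85.1
```

```bash
python3 -c "
from h import *
goto([542.3,-218.5,80],np.pi/2-.176)"
```

```text
t 3.05 tcp [ 545.1 -215.7   83.1] jawang 1.399 turn 0.004 shift now-axes cm [ 0.31 -0.33 -0.23] after-turn cm [ 0.31 -0.33 -0.22] F [-0.9  0.3 -0.8] gap 85.1 downerr [ 0.008  -0.0033] j [-0.24  0.52  0.67  1.9  -0.42  0.86  2.05]
```

>>> drive_tool --motion "0.3 -0.35 -0.2 0.004; 0 0 0 0"

```text
time: 3.25
tcp_pos: [542.6, -219.5, 80.5]
orientation: [[0.009, 0.176, 0.984], [-0.004, 0.984, -0.176], [-1.0, -0.002, 0.009]]
contact_force: [-0.1, 0.5, 0.0]
finger_gap: 85.6
```

>>> drive_tool --motion "0 0 0 0; 0 0 0 0; 0 0 0 0; 0 0 0 0; 0 0 0 0" --jaw 1 --grip_force 60

```text
time: 3.75
tcp_pos: [544.0, -220.5, 82.3]
orientation: [[0.012, 0.177, 0.984], [-0.004, 0.984, -0.177], [-1.0, -0.002, 0.013]]
contact_force: [0.9, -1.5, -0.3]
finger_gap: 14.9
```

```bash
python3 -c "
from h import *
goto([542.3,-218.5,80],np.pi/2-.176)"
```

```text
t 3.75 tcp [ 544.  -220.5   82.3] jawang 1.393 turn -0.002 shift now-axes cm [ 0.23  0.17 -0.2 ] after-turn cm [ 0.23  0.17 -0.2 ] F [ 0.9 -1.5 -0.3] gap 14.9 downerr [ 0.012  -0.0043] j [-0.23  0.52  0.67  1.9  -0.42  0.85  2.05]
```

Gripped (gap 14.9). Lifting slowly.

>>> drive_tool --motion "-1 0 0 0; -1.5 0 0 0; -2 0 0 0; -2 0 0 0; 0 0 0 0"

```text
time: 4.25
tcp_pos: [541.9, -220.1, 151.3]
orientation: [[0.01, 0.177, 0.984], [-0.004, 0.984, -0.177], [-1.0, -0.002, 0.01]]
contact_force: [1.3, 0.2, -1.5]
finger_gap: 14.8
```

>>> drive_tool --motion "-3 0 0 0; -3 0 0 0; 0 0 0 0"

```text
time: 4.55
tcp_pos: [540.0, -219.1, 212.2]
orientation: [[0.007, 0.177, 0.984], [-0.003, 0.984, -0.177], [-1.0, -0.002, 0.008]]
contact_force: [0.3, -1.1, -2.1]
finger_gap: 14.9
```

```bash
python3 - <<'E'
from h import *
goto([529.2,228.5,200],np.pi/2-.213)
c4=cal("wrist");p,d=env.grab_frame("wrist")
cv2.imwrite("pics/w2.png",p[:,:,::-1]);p,d=env.grab_frame("top");np.savez("t2.npz",p=p,d=d)
cv2.imwrite("pics/t2.png",p[:,:,::-1])
E
```

```text
t 4.55 tcp [ 540.  -219.1  212.2] jawang 1.393 turn 0.035 shift now-axes cm [ 1.08 43.86 -9.  ] after-turn cm [  1.08  43.52 -10.53] F [ 0.3 -1.1 -2.1] gap 14.9 downerr [ 0.0075 -0.003 ] j [-0.33  0.34  0.78  1.82 -0.27  1.09  1.94]
```

View pics/w2.png

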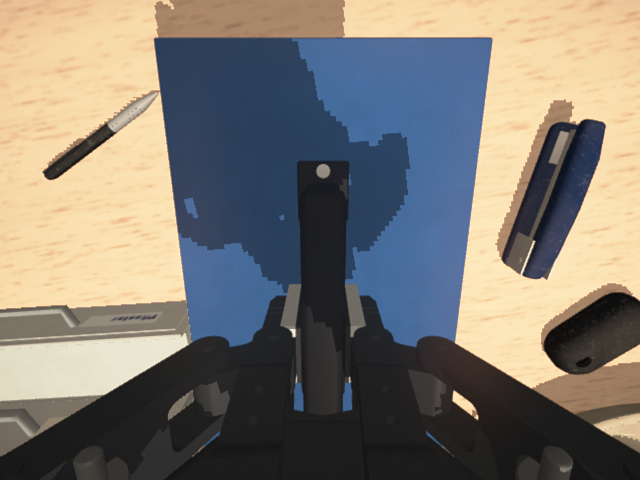

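View pics/t2.png

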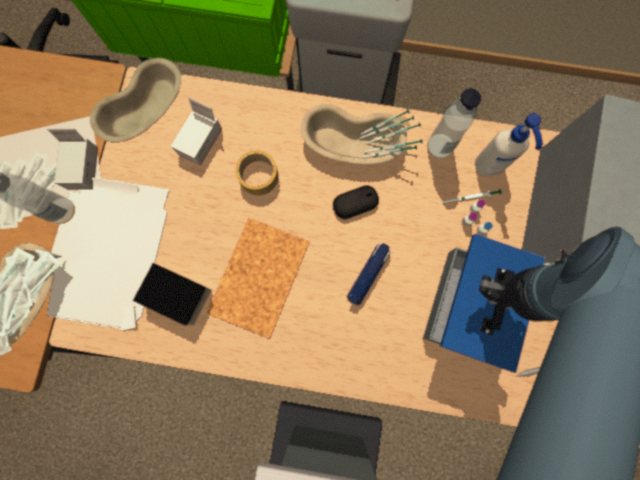

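The wrist view shows the lid held level by its bar at (322,300). The top view shows the open box left in place at (460,305) and the bystanders unmoved. Now carrying it to the mat.

>>> drive_tool --motion "0 0.6 -0.15 0.035; 0 2 -0.5 0; 0 3.2 -0.77 0; 0 3.7 -0.9 0; 0 3.7 -0.9 0"

```text
time: 5.15
tcp_pos: [526.0, -85.3, 198.5]
orientation: [[-0.015, 0.228, 0.973], [-0.006, 0.974, -0.228], [-1.0, -0.009, -0.014]]
contact_force: [0.4, 0.8, -3.0]
finger_gap: 15.0
```

>>> drive_tool --motion "0 3.7 -0.9 0; 0 3.7 -0.9 0; 0 3.7 -0.9 0; 0 3.7 -0.9 0; 0 3 -0.7 0"

```text
time: 5.65
tcp_pos: [515.0, 105.9, 186.3]
orientation: [[-0.034, 0.227, 0.973], [-0.009, 0.974, -0.228], [-0.999, -0.017, -0.031]]
contact_force: [0.7, 0.6, -1.6]
finger_gap: 14.8
```

```bash
python3 -c "
from h import *
goto([529.2,228.5,200],np.pi/2-.213)"
```

```text
t 5.65 tcp [515.  105.9 186.3] jawang 1.341 turn -0.016 shift now-axes cm [-1.53 12.24 -1.45] after-turn cm [-1.53 12.26 -1.25] F [ 0.7  0.6 -1.6] gap 14.8 downerr [-0.0336 -0.0094] j [-0.85  0.25  0.66  1.94 -0.17  1.04  1.22]
```

>>> drive_tool --motion "0 3 -0.4 -0.016; 0 3 -0.4 0; 0 3 -0.3 0; 0 2 -0.2 0; 0 0 0 0"

```text
time: 6.15
tcp_pos: [516.4, 225.9, 173.1]
orientation: [[-0.051, 0.2, 0.979], [-0.016, 0.98, -0.201], [-0.999, -0.026, -0.047]]
contact_force: [-0.1, -0.1, -1.9]
finger_gap: 14.9
```

```bash
python3 -c "
from h import *
goto([529.2,228.5,110],np.pi/2-.213)"
```

```text
t 6.15 tcp [516.4 225.9 173.1] jawang 1.37 turn 0.012 shift now-axes cm [6.23 0.67 1.5 ] after-turn cm [6.23 0.69 1.49] F [-0.1 -0.1 -1.9] gap 14.9 downerr [-0.0511 -0.016 ] j [-0.96  0.35  0.58  1.85 -0.22  1.06  1.08]
```

>>> drive_tool --motion "1.5 0.35 0.7 0.012; 1.5 0.35 0.7 0; 1.5 0 0 0; 1.5 0 0 0; 0 0 0 0"

```text
time: 6.65
tcp_pos: [526.1, 220.7, 106.1]
orientation: [[-0.058, 0.217, 0.974], [-0.024, 0.976, -0.219], [-0.998, -0.036, -0.051]]
contact_force: [-0.6, 0.4, -2.5]
finger_gap: 14.3
```

```bash
python3 -c "
from h import *
goto([529.2,228.5,60],np.pi/2-.213)"
```

```text
t 6.65 tcp [526.1 220.7 106.1] jawang 1.352 turn -0.006 shift now-axes cm [4.56 1.   0.37] after-turn cm [4.56 0.99 0.37] F [-0.6  0.4 -2.5] gap 14.3 downerr [-0.0579 -0.0238] j [-0.91  0.46  0.55  1.87 -0.29  0.96  1.13]
```

>>> drive_tool --motion "1.5 0.5 0.2 -0.006; 1.5 0.5 0.2 0; 0.8 0 0 0; 0 0 0 0"

```text
time: 7.05
tcp_pos: [529.9, 226.1, 66.1]
orientation: [[-0.059, 0.214, 0.975], [-0.025, 0.976, -0.216], [-0.998, -0.037, -0.052]]
contact_force: [1.2, 0.0, -2.1]
finger_gap: 14.8
```

```bash
python3 -c "
from h import *
goto([529.2,228.5,37],np.pi/2-.213)"
```

```text
t 7.05 tcp [529.9 226.1  66.1] jawang 1.355 turn -0.003 shift now-axes cm [2.91 0.32 0.03] after-turn cm [2.91 0.32 0.03] F [ 1.2  0.  -2.1] gap 14.8 downerr [-0.0587 -0.0246] j [-0.89  0.53  0.52  1.87 -0.33  0.9   1.15]
```

>>> drive_tool --motion "0.8 0.3 0 0; 0.7 0 0 0; 0 0 0 0; 0.4 0 0 0; 0 0 0 0"

```text
time: 7.55
tcp_pos: [530.5, 229.2, 47.1]
orientation: [[-0.056, 0.215, 0.975], [-0.023, 0.976, -0.216], [-0.998, -0.035, -0.05]]
contact_force: [-0.7, -0.2, -1.1]
finger_gap: 15.1
```

>>> drive_tool --motion "0.3 0 0 0; 0.3 0 0 0; 0 0 0 0"

```text
time: 7.85
tcp_pos: [530.9, 229.4, 42.2]
orientation: [[-0.055, 0.215, 0.975], [-0.022, 0.976, -0.216], [-0.998, -0.033, -0.049]]
contact_force: [-1.7, -0.6, 1.9]
finger_gap: 14.7
```

```bash
python3 -c "
from h import *
goto([529.2,228.5,37],np.pi/2-.213)"
```

```text
t 7.85 tcp [530.9 229.4  42.2] jawang 1.354 turn -0.004 shift now-axes cm [ 0.53 -0.1  -0.12] after-turn cm [ 0.53 -0.1  -0.12] F [-1.7 -0.6  1.9] gap 14.7 downerr [-0.0553 -0.0218] j [-0.88  0.57  0.5   1.87 -0.36  0.85  1.17]
```

Contact at one edge is beginning; press gently to level it.

>>> drive_tool --motion "0.3 0 0 0; 0.3 0 0 0; 0.3 0 0 0; 0.3 0 0 0; 0 0 0 0"

```text
time: 8.35
tcp_pos: [531.3, 229.4, 37.3]
orientation: [[-0.058, 0.216, 0.975], [-0.018, 0.976, -0.217], [-0.998, -0.03, -0.053]]
contact_force: [-1.7, -1.1, 1.3]
finger_gap: 14.8
```

```bash
python3 -c "
from h import *
goto([529.2,228.5,37],np.pi/2-.213)"
```

```text
t 8.35 tcp [531.3 229.4  37.3] jawang 1.353 turn -0.005 shift now-axes cm [ 0.04 -0.14 -0.18] after-turn cm [ 0.04 -0.14 -0.18] F [-1.7 -1.1  1.3] gap 14.8 downerr [-0.0578 -0.0177] j [-0.87  0.58  0.5   1.87 -0.37  0.85  1.17]
```

>>> drive_tool --motion "0.3 0 0 0; 0.3 0 0 0; 0.3 0 0 0; 0 0 0 0"

```text
time: 8.75
tcp_pos: [532.4, 230.0, 37.0]
orientation: [[-0.06, 0.217, 0.974], [-0.013, 0.976, -0.218], [-0.998, -0.026, -0.056]]
contact_force: [-0.7, -0.3, 1.3]
finger_gap: 14.7
```

```bash
python3 - <<'E'
from h import *
goto([529.2,228.5,37],np.pi/2-.213)
c4=cal("wrist");p,d=env.grab_frame("wrist")
cv2.imwrite("pics/w3.png",p[:,:,::-1])
W=cloud("wrist",d,c4);H,S,V=cv2.split(cv2.cvtColor(p,cv2.COLOR_RGB2HSV))
m=big((H>98)&(H<125)&(S>100)&np.isfinite(W[...,2])&(W[...,2]<60));q=W[m]
A=np.c_[q[:,:2]-q[:,:2].mean(0),np.ones(len(q))];print(np.linalg.lstsq(A,q[:,2],rcond=None)[0],q[:,:2].mean(0))
E
```

```text
t 8.75 tcp [532.4 230.   37. ] jawang 1.352 turn -0.006 shift now-axes cm [ 0.02 -0.21 -0.28] after-turn cm [ 0.02 -0.21 -0.28] F [-0.7 -0.3  1.3] gap 14.7 downerr [-0.0603 -0.0127] j [-0.87  0.58  0.49  1.87 -0.37  0.85  1.18]
[-7.70545928e-03  3.86926694e-04  2.25848848e+01] [481.58213365 243.59030051]
```

View pics/w3.png

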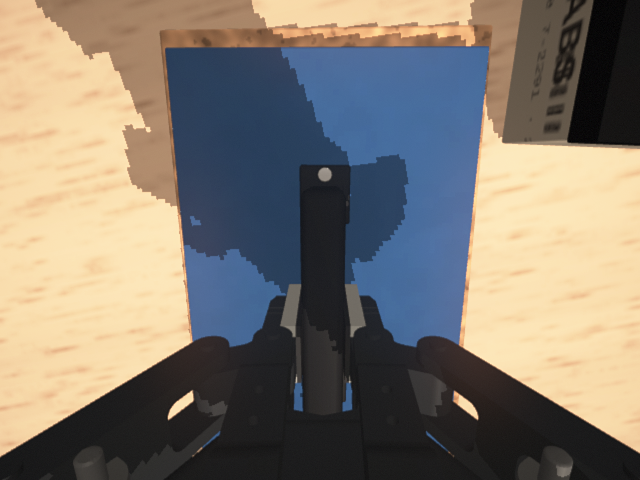

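The wrist view shows the lid flat on the mat: cork is visible all round and the top plane is at z≈22, with a slope of 0.008. Releasing.

>>> drive_tool --motion "0 0 0 0; 0 0 0 0; 0 0 0 0; 0 0 0 0; 0 0 0 0" --jaw 0

```text
time: 9.3
tcp_pos: [532.5, 230.1, 34.4]
orientation: [[-0.059, 0.216, 0.975], [-0.014, 0.976, -0.217], [-0.998, -0.027, -0.055]]
contact_force: [-0.1, 0.3, 0.3]
finger_gap: 84.6
```

>>> drive_tool --motion "-1 0 0 0; -2 0 0 0; -3 0 0 0; -3 0 0 0; 0 0 0 0"

```text
time: 9.8
tcp_pos: [537.6, 230.7, 128.0]
orientation: [[-0.062, 0.217, 0.974], [-0.016, 0.976, -0.218], [-0.998, -0.029, -0.057]]
contact_force: [-0.1, 0.3, -0.2]
finger_gap: 85.8
```

>>> drive_tool --motion "-3 0 0 0; -3 0 0 0; 0 0 0 0"

```text
time: 10.1
tcp_pos: [540.9, 231.4, 190.5]
orientation: [[-0.062, 0.217, 0.974], [-0.016, 0.976, -0.218], [-0.998, -0.029, -0.057]]
contact_force: [0.4, -0.4, 0.4]
finger_gap: 85.0
```

```bash
python3 - <<'E'
from h import *
goto([571,-8.5,170],np.pi/2-.378)
p,d=env.grab_frame("wrist");cv2.imwrite("pics/w4.png",p[:,:,::-1])
E
```

```text
t 10.1 tcp [540.9 231.4 190.5] jawang 1.352 turn 0.159 shift now-axes cm [  2.24 -22.69   8.29] after-turn cm [  2.24 -21.09  11.78] F [ 0.4 -0.4  0.4] gap 85.0 downerr [-0.0619 -0.0159] j [-0.94  0.39  0.59  1.76 -0.24  1.13  1.08]
```

View pics/w4.png

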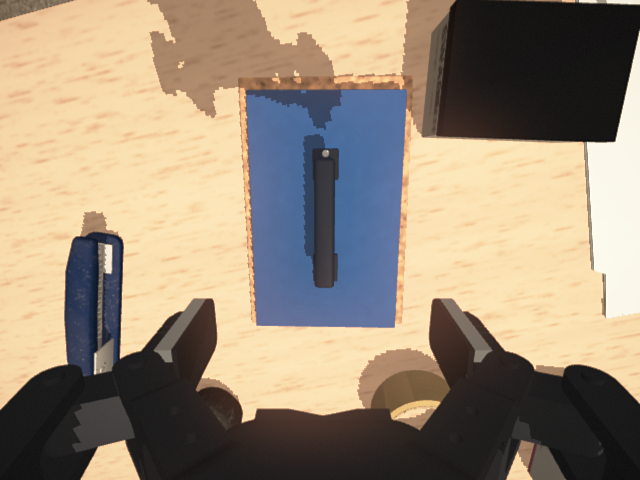

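The lid lies on the mat, released (handle at (325,220)). Now to the stapler.

>>> drive_tool --motion "0 -0.5 0.2 0.08; 0 -1.5 0.8 0.08; 0.2 -2 1.1 0; 0.2 -2 1.1 0; 0.2 -2 1.1 0"

```text
time: 10.65
tcp_pos: [545.4, 143.6, 176.2]
orientation: [[-0.076, 0.365, 0.928], [-0.02, 0.93, -0.367], [-0.997, -0.046, -0.063]]
contact_force: [-1.1, 0.1, 0.8]
finger_gap: 85.2
```

>>> drive_tool --motion "0.2 -2 1.1 0; 0.2 -2 1.1 0; 0.2 -2 1.1 0; 0.2 -2 1.1 0; 0 0 0 0"

```text
time: 11.15
tcp_pos: [549.0, 43.5, 160.4]
orientation: [[-0.091, 0.37, 0.925], [-0.026, 0.927, -0.373], [-0.995, -0.058, -0.075]]
contact_force: [-0.5, 0.3, 0.5]
finger_gap: 85.5
```

```bash
python3 -c "
from h import *
goto([571,-8.5,170],np.pi/2-.378)"
```

```text
t 11.15 tcp [549.   43.5 160.4] jawang 1.191 turn -0.001 shift now-axes cm [-1.02 -4.07  3.9 ] after-turn cm [-1.02 -4.07  3.9 ] F [-0.5  0.3  0.5] gap 85.5 downerr [-0.0913 -0.0262] j [-0.72  0.39  0.68  1.86 -0.25  1.08  1.25]
```

>>> drive_tool --motion "0 0 0 0; 0 0 0 0; 0 0 0 0; 0 0 0 0; 0 0 0 0"

```text
time: 11.65
tcp_pos: [546.5, 48.4, 157.4]
orientation: [[-0.097, 0.364, 0.926], [-0.025, 0.929, -0.368], [-0.995, -0.059, -0.081]]
contact_force: [-0.3, -0.6, 1.1]
finger_gap: 85.2
```

```bash
python3 -c "
from h import *
print(env.state()['orientation'].round(4)[:,0])
goto([571,-8.5,170],np.pi/2-.378)"
```

```text
[-0.0969 -0.0253 -0.995 ]
t 11.65 tcp [546.5  48.4 157.4] jawang 1.197 turn 0.004 shift now-axes cm [-1.34 -4.47  4.26] after-turn cm [-1.34 -4.45  4.28] F [-0.3 -0.6  1.1] gap 85.2 downerr [-0.0969 -0.0253] j [-0.72  0.39  0.67  1.86 -0.25  1.08  1.25]
```

>>> drive_tool --motion "0 0 2 0; 0 0 2 0; 0 0 0 0"

```text
time: 11.95
tcp_pos: [584.3, 36.9, 154.3]
orientation: [[-0.097, 0.359, 0.928], [-0.024, 0.932, -0.363], [-0.995, -0.057, -0.082]]
contact_force: [0.5, 0.0, -1.0]
finger_gap: 85.7
```

```bash
python3 -c "
from h import *
goto([571,-8.5,170],np.pi/2-.378)"
```

```text
t 11.95 tcp [584.3  36.9 154.3] jawang 1.203 turn 0.01 shift now-axes cm [-1.33 -4.79  0.28] after-turn cm [-1.33 -4.79  0.33] F [ 0.5  0.  -1. ] gap 85.7 downerr [-0.0967 -0.0236] j [-0.66  0.47  0.66  1.77 -0.29  1.11  1.31]
```

>>> drive_tool --motion "-2 0 0 0; -2 0 0 0; 0 0 0 0"

```text
time: 12.25
tcp_pos: [586.4, 39.6, 193.9]
orientation: [[-0.101, 0.358, 0.928], [-0.024, 0.932, -0.361], [-0.995, -0.059, -0.086]]
contact_force: [0.4, 0.3, -0.3]
finger_gap: 85.3
```

```bash
python3 -c "
from h import *
goto([571,-8.5,170],np.pi/2-.378)"
```

```text
t 12.25 tcp [586.4  39.6 193.9] jawang 1.205 turn 0.012 shift now-axes cm [ 2.65 -4.89  0.51] after-turn cm [ 2.65 -4.89  0.57] F [ 0.4  0.3 -0.3] gap 85.3 downerr [-0.1009 -0.0238] j [-0.68  0.43  0.68  1.73 -0.26  1.18  1.29]
```

>>> drive_tool --motion "0 -4.9 0 0; 0 0 0 0; 0 0 0 0"

```text
time: 12.55
tcp_pos: [567.0, -4.1, 195.5]
orientation: [[-0.102, 0.353, 0.93], [-0.022, 0.934, -0.357], [-0.995, -0.057, -0.087]]
contact_force: [-0.3, 0.5, -0.2]
finger_gap: 85.2
```

```bash
python3 -c "
from h import *
goto([571,-8.5,170],np.pi/2-.378)"
```

```text
t 12.55 tcp [567.   -4.1 195.5] jawang 1.21 turn 0.017 shift now-axes cm [ 2.51 -0.13  0.75] after-turn cm [ 2.51 -0.11  0.75] F [-0.3  0.5 -0.2] gap 85.2 downerr [-0.102  -0.0225] j [-0.64  0.39  0.7   1.79 -0.24  1.17  1.35]
```

>>> drive_tool --motion "1 0 0 0; 1 0 0 0; 1 0 0 0; 1 0 0 0; 0 0 0 0"

```text
time: 13.05
tcp_pos: [559.6, -3.9, 149.3]
orientation: [[-0.108, 0.351, 0.93], [-0.023, 0.934, -0.355], [-0.994, -0.06, -0.093]]
contact_force: [0.3, 0.3, 0.7]
finger_gap: 85.7
```

```bash
python3 -c "
from h import *
goto([571,-8.5,170],np.pi/2-.378)"
```

```text
t 13.05 tcp [559.6  -3.9 149.3] jawang 1.212 turn 0.019 shift now-axes cm [-2.17 -0.16  1.03] after-turn cm [-2.17 -0.14  1.03] F [0.3 0.3 0.7] gap 85.7 downerr [-0.1078 -0.0234] j [-0.62  0.44  0.68  1.84 -0.27  1.09  1.38]
```

>>> drive_tool --motion "0 0 -4 0; 0 0 4 0; 0 0 -4 0; 0 0 4 0; 0 0 0 0"

```text
time: 13.55
tcp_pos: [528.6, -9.6, 121.0]
orientation: [[-0.188, 0.353, 0.916], [-0.026, 0.931, -0.364], [-0.982, -0.093, -0.166]]
contact_force: [1.0, 0.1, 0.6]
finger_gap: 85.5
```

```bash
python3 -c "
from h import *
goto([571,-8.5,170],np.pi/2-.378)"
```

```text
t 13.55 tcp [528.6  -9.6 121. ] jawang 1.208 turn 0.015 shift now-axes cm [-5.61  1.15  3.04] after-turn cm [-5.61  1.2   3.02] F [1.  0.1 0.6] gap 85.5 downerr [-0.1881 -0.0263] j [-0.61  0.48  0.68  1.87 -0.29  1.11  1.39]
```

>>> drive_tool --motion "-4 0 0 0; 4 0 0 0; -4 0 0 0; 4 0 0 0; 0 0 0 0"

```text
time: 14.05
tcp_pos: [504.6, -12.7, 117.3]
orientation: [[-0.252, 0.357, 0.899], [-0.031, 0.926, -0.376], [-0.967, -0.122, -0.223]]
contact_force: [-0.9, 0.5, -0.5]
finger_gap: 85.4
```

```bash
python3 -c "
from h import *
goto([571,-8.5,170],np.pi/2-.378)"
```

```text
t 14.05 tcp [504.6 -12.7 117.3] jawang 1.203 turn 0.01 shift now-axes cm [-6.79  2.11  4.64] after-turn cm [-6.79  2.16  4.62] F [-0.9  0.5 -0.5] gap 85.4 downerr [-0.2521 -0.0308] j [-0.62  0.48  0.68  1.88 -0.28  1.15  1.39]
```

>>> drive_tool --motion "0 4 0 0; 0 -4 0 0; 0 4 0 0; 0 -4 0 0; 0 0 0 0"

```text
time: 14.55
tcp_pos: [512.5, -7.9, 121.8]
orientation: [[-0.239, 0.341, 0.909], [-0.032, 0.933, -0.358], [-0.97, -0.114, -0.212]]
contact_force: [0.2, -2.2, 0.6]
finger_gap: 85.2
```

```bash
python3 -c "
from h import *
goto([571,-8.5,170],np.pi/2-.378)"
```

```text
t 14.55 tcp [512.5  -7.9 121.8] jawang 1.22 turn 0.027 shift now-axes cm [-6.08  1.39  4.31] after-turn cm [-6.08  1.5   4.27] F [ 0.2 -2.2  0.6] gap 85.2 downerr [-0.2391 -0.0315] j [-0.62  0.48  0.68  1.87 -0.28  1.15  1.39]
```

>>> drive_tool --motion "0 0 4 0; 0 0 -4 0; 0 0 4 0; 0 0 -4 0; 0 0 0 0"

```text
time: 15.05
tcp_pos: [507.5, -14.5, 103.3]
orientation: [[-0.283, 0.34, 0.897], [-0.051, 0.928, -0.368], [-0.958, -0.15, -0.245]]
contact_force: [0.1, 0.0, -0.2]
finger_gap: 85.8
```

```bash
python3 -c "
from h import *
goto([571,-8.5,170],np.pi/2-.378)"
```

```text
t 15.05 tcp [507.5 -14.5 103.3] jawang 1.219 turn 0.027 shift now-axes cm [-8.21  1.71  3.84] after-turn cm [-8.21  1.81  3.79] F [ 0.1  0.  -0.2] gap 85.8 downerr [-0.2826 -0.051 ] j [-0.61  0.54  0.68  1.86 -0.29  1.16  1.4 ]
```

>>> drive_tool --motion "-4.5 0 2 0; 0 0 0 0; 0 0 0 0"

```text
time: 15.35
tcp_pos: [540.5, -19.7, 142.7]
orientation: [[-0.282, 0.34, 0.897], [-0.054, 0.928, -0.368], [-0.958, -0.152, -0.244]]
contact_force: [-0.3, 0.1, 0.0]
finger_gap: 85.3
```

>>> drive_tool --motion "0 -4 0 0; 0 4 0 0; 0 -4 0 0; 0 4 0 0; 0 0 0 0"

```text
time: 15.85
tcp_pos: [548.2, -17.6, 150.1]
orientation: [[-0.261, 0.332, 0.906], [-0.05, 0.933, -0.356], [-0.964, -0.138, -0.227]]
contact_force: [0.2, 2.5, -0.4]
finger_gap: 85.4
```

>>> drive_tool --motion "0 0 0 0.12; 0 0 0 -0.12; 0 0 0 0.12; 0 0 0 -0.12; 0 0 0 0"

```text
time: 16.35
tcp_pos: [554.6, -16.3, 156.6]
orientation: [[-0.245, 0.332, 0.911], [-0.048, 0.934, -0.354], [-0.968, -0.131, -0.213]]
contact_force: [0.5, -0.9, -0.5]
finger_gap: 85.4
```

>>> drive_tool --motion "4.5 0 0 0; 0 0 0 0; 0 0 0 0; 0 0 0 0"

```text
time: 16.75
tcp_pos: [548.2, -17.6, 117.3]
orientation: [[-0.235, 0.338, 0.911], [-0.046, 0.933, -0.358], [-0.971, -0.126, -0.204]]
contact_force: [-0.8, 0.0, -0.7]
finger_gap: 85.7
```

>>> drive_tool --motion "0 4.5 0 0.14; 0 -4.5 0 -0.14; 0 4.5 0 0.14; 0 -4.5 0 -0.14; 0 0 0 0"

```text
time: 17.25
tcp_pos: [543.2, -6.5, 122.8]
orientation: [[-0.229, 0.329, 0.916], [-0.048, 0.936, -0.349], [-0.972, -0.124, -0.199]]
contact_force: [-0.1, -2.6, -0.7]
finger_gap: 85.4
```

>>> drive_tool --motion "0 4.5 0 -0.14; 0 -4.5 0 0.14; 0 4.5 0 -0.14; 0 -4.5 0 0.14; 0 0 0 0"

```text
time: 17.75
tcp_pos: [559.9, 0.9, 126.3]
orientation: [[-0.217, 0.321, 0.922], [-0.041, 0.941, -0.337], [-0.975, -0.111, -0.191]]
contact_force: [-0.6, -2.8, 0.3]
finger_gap: 85.5
```

>>> drive_tool --motion "0 0 0 0; 0 0 0 0; 0 0 0 0; 0 0 0 0; 0 0 0 0"

```text
time: 18.25
tcp_pos: [564.5, 0.9, 131.1]
orientation: [[-0.208, 0.323, 0.923], [-0.04, 0.94, -0.338], [-0.977, -0.108, -0.182]]
contact_force: [0.3, -0.1, 0.4]
finger_gap: 85.5
```

>>> drive_tool --motion "0 0 0 0; 0 0 0 0; 0 0 0 0; 0 0 0 0; 0 0 0 0"

```text
time: 18.75
tcp_pos: [564.1, 0.5, 130.8]
orientation: [[-0.209, 0.324, 0.923], [-0.041, 0.94, -0.339], [-0.977, -0.108, -0.183]]
contact_force: [0.2, -0.5, 0.2]
finger_gap: 85.0
```

>>> drive_tool --motion "3 0 0 0; 0 0 0 0; -3 0 0 0; 0 0 0 0; 0 0 0 0"

```text
time: 19.25
tcp_pos: [564.9, 0.7, 132.5]
orientation: [[-0.208, 0.324, 0.923], [-0.041, 0.94, -0.339], [-0.977, -0.108, -0.183]]
contact_force: [-0.0, 0.1, 0.2]
finger_gap: 85.6
```

>>> drive_tool --motion "3 0 0 0; -3 0 0 0; 0 0 0 0; 0 0 0 0; 0 0 0 0"

```text
time: 19.75
tcp_pos: [563.8, 0.4, 131.9]
orientation: [[-0.209, 0.325, 0.922], [-0.041, 0.94, -0.34], [-0.977, -0.109, -0.183]]
contact_force: [-0.3, 0.0, 0.1]
finger_gap: 85.5
```

>>> drive_tool --motion "0 -5 0 0; 0 5 0 0; 0 -5 0 0; 0 5 0 0; 0 -5 0 0"

```text
time: 20.25
tcp_pos: [551.9, -26.5, 134.5]
orientation: [[-0.207, 0.302, 0.931], [-0.034, 0.948, -0.315], [-0.978, -0.097, -0.186]]
contact_force: [0.6, 4.0, -1.2]
finger_gap: 85.2
```

>>> drive_tool --motion "0 5 0 0; 0 -5 0 0; 0 5 0 0; 0 -5 0 0; 0 5 0 0"

```text
time: 20.75
tcp_pos: [557.0, -13.2, 133.7]
orientation: [[-0.208, 0.301, 0.931], [-0.038, 0.948, -0.315], [-0.977, -0.101, -0.186]]
contact_force: [0.5, -2.4, 0.4]
finger_gap: 85.6
```

>>> drive_tool --motion "0 0 0 0.14; 0 0 0 -0.14; 0 0 0 0.14; 0 0 0 -0.14; 0 0 0 0"

```text
time: 21.25
tcp_pos: [559.3, -4.5, 132.1]
orientation: [[-0.206, 0.285, 0.936], [-0.034, 0.954, -0.298], [-0.978, -0.093, -0.187]]
contact_force: [-0.2, 0.2, 0.2]
finger_gap: 85.4
```

>>> drive_tool --motion "0 0 4 0; 0 0 -4 0; 0 0 4 0; 0 0 -4 0; 0 0 0 0"

```text
time: 21.75
tcp_pos: [544.0, -14.5, 100.3]
orientation: [[-0.28, 0.301, 0.912], [-0.052, 0.943, -0.327], [-0.958, -0.14, -0.249]]
contact_force: [-0.0, -0.4, 0.8]
finger_gap: 85.3
```

>>> drive_tool --motion "0 0 0 0; 0 0 0 0; 0 0 0 0"

```text
time: 22.05
tcp_pos: [544.7, -14.3, 99.8]
orientation: [[-0.28, 0.304, 0.911], [-0.053, 0.942, -0.331], [-0.959, -0.141, -0.247]]
contact_force: [0.2, -0.2, -0.3]
finger_gap: 85.6
```

>>> drive_tool --motion "-4.5 0 0 0; 0 0 0 0; 0 0 0 0"

```text
time: 22.35
tcp_pos: [561.1, -11.0, 148.9]
orientation: [[-0.27, 0.306, 0.913], [-0.049, 0.943, -0.33], [-0.962, -0.134, -0.239]]
contact_force: [-0.6, -0.3, -0.2]
finger_gap: 85.9
```

>>> drive_tool --motion "0 0 4 0"

```text
time: 22.45
tcp_pos: [596.8, -21.8, 141.8]
orientation: [[-0.269, 0.304, 0.914], [-0.045, 0.944, -0.328], [-0.962, -0.129, -0.24]]
contact_force: [0.5, -0.0, -0.2]
finger_gap: 84.9
```

>>> drive_tool --motion "0 0 -4 0"

```text
time: 22.55
tcp_pos: [565.5, -14.4, 142.7]
orientation: [[-0.273, 0.307, 0.912], [-0.06, 0.941, -0.334], [-0.96, -0.145, -0.238]]
contact_force: [-3.2, 1.8, -0.2]
finger_gap: 85.7
```

>>> drive_tool --motion "0 0 0 0"

```text
time: 22.65
tcp_pos: [560.9, -14.1, 140.1]
orientation: [[-0.282, 0.307, 0.909], [-0.059, 0.94, -0.336], [-0.957, -0.149, -0.247]]
contact_force: [0.8, 0.2, 0.3]
finger_gap: 85.3
```

>>> drive_tool --motion "0 0 0 0"

```text
time: 22.75
tcp_pos: [560.8, -14.1, 139.5]
orientation: [[-0.283, 0.307, 0.909], [-0.06, 0.94, -0.336], [-0.957, -0.149, -0.247]]
contact_force: [-0.8, -0.5, 0.2]
finger_gap: 85.4
```

>>> drive_tool --motion "5 0 0 0; 0 0 0 0; 0 0 0 0"

```text
time: 23.05
tcp_pos: [549.9, -16.1, 96.0]
orientation: [[-0.273, 0.308, 0.911], [-0.055, 0.941, -0.335], [-0.96, -0.142, -0.24]]
contact_force: [0.3, 0.0, 0.9]
finger_gap: 85.4
```

>>> drive_tool --motion "-5 0 0 0; 0 0 0 0; 0 0 0 0"

```text
time: 23.35
tcp_pos: [566.3, -12.7, 148.9]
orientation: [[-0.265, 0.309, 0.913], [-0.052, 0.941, -0.333], [-0.963, -0.136, -0.233]]
contact_force: [-0.3, 0.3, -0.7]
finger_gap: 85.2
```

>>> drive_tool --motion "-5 0 0 0; -5 0 0 0; 0 0 0 0; 0 0 0 0"

```text
time: 23.75
tcp_pos: [597.0, -7.3, 253.3]
orientation: [[-0.25, 0.31, 0.917], [-0.05, 0.942, -0.332], [-0.967, -0.129, -0.221]]
contact_force: [-1.2, -0.5, -2.0]
finger_gap: 85.4
```

>>> drive_tool --motion "5 0 0 0; 5 0 0 0; 0 0 0 0; -5 0 0 0; -5 0 0 0"

```text
time: 24.25
tcp_pos: [593.1, -7.1, 251.1]
orientation: [[-0.258, 0.31, 0.915], [-0.049, 0.942, -0.333], [-0.965, -0.13, -0.228]]
contact_force: [2.1, 0.8, 0.8]
finger_gap: 85.2
```

>>> drive_tool --motion "0 0 0 0; 5 0 0 0; 0 0 0 0; -5 0 0 0; 0 0 0 0"

```text
time: 24.75
tcp_pos: [600.8, -8.3, 267.4]
orientation: [[-0.239, 0.313, 0.919], [-0.048, 0.942, -0.333], [-0.97, -0.123, -0.21]]
contact_force: [1.3, -0.6, 0.7]
finger_gap: 85.3
```

>>> drive_tool --motion "5 0 0 0; 0 0 0 0; -5 0 0 0; 0 0 0 0; 5 0 0 0"

```text
time: 25.25
tcp_pos: [603.5, -11.0, 240.2]
orientation: [[-0.208, 0.315, 0.926], [-0.048, 0.942, -0.331], [-0.977, -0.113, -0.181]]
contact_force: [0.4, 0.5, -0.6]
finger_gap: 85.4
```

>>> drive_tool --motion "0 0 0 0; -5 0 0 0; 0 0 0 0; 5 0 0 0; 0 0 0 0"

```text
time: 25.75
tcp_pos: [608.3, -11.1, 253.0]
orientation: [[-0.201, 0.315, 0.927], [-0.049, 0.942, -0.331], [-0.978, -0.112, -0.174]]
contact_force: [-0.9, 0.4, -1.6]
finger_gap: 85.8
```

>>> drive_tool --motion "-5 0 0 0; 0 0 0 0; 5 0 0 0; 0 0 0 0; -5 0 0 0"

```text
time: 26.25
tcp_pos: [626.8, -7.7, 320.6]
orientation: [[-0.185, 0.314, 0.931], [-0.051, 0.943, -0.329], [-0.981, -0.109, -0.158]]
contact_force: [0.6, 0.2, 0.4]
finger_gap: 85.4
```

>>> drive_tool --motion "0 0 0 0; 5 0 0 0; 0 0 0 0; -5 0 0 0; 0 0 0 0"

```text
time: 26.75
tcp_pos: [644.1, -7.4, 355.0]
orientation: [[-0.139, 0.314, 0.939], [-0.055, 0.945, -0.324], [-0.989, -0.096, -0.115]]
contact_force: [0.3, 0.8, 0.4]
finger_gap: 85.5
```

>>> drive_tool --motion "5 0 0 0; 0 0 0 0; -5 0 0 0; 0 0 0 0; 5 0 0 0"

```text
time: 27.25
tcp_pos: [657.7, -9.5, 343.1]
orientation: [[-0.085, 0.312, 0.946], [-0.058, 0.947, -0.317], [-0.995, -0.082, -0.062]]
contact_force: [0.3, 0.2, 0.3]
finger_gap: 85.3
```

>>> drive_tool --motion "0 0 0 0; -5 0 0 0; 0 0 0 0; 5 0 0 0; 0 0 0 0"

```text
time: 27.75
tcp_pos: [663.8, -9.3, 362.8]
orientation: [[-0.069, 0.311, 0.948], [-0.061, 0.947, -0.315], [-0.996, -0.079, -0.046]]
contact_force: [-1.6, 0.3, -3.1]
finger_gap: 85.6
```

>>> drive_tool --motion "5 0 0 0; 0 0 0 0; 5 0 0 0; 0 0 0 0; 0 0 0 0"

```text
time: 28.25
tcp_pos: [671.3, -14.6, 301.8]
orientation: [[-0.042, 0.311, 0.95], [-0.061, 0.948, -0.313], [-0.997, -0.071, -0.021]]
contact_force: [0.4, 0.4, 2.5]
finger_gap: 85.5
```

```bash
python3 -c "
from h import *
goto([571,-8.5,170],np.pi/2-.378)"
```

```text
t 28.25 tcp [671.3 -14.6 301.8] jawang 1.254 turn 0.061 shift now-axes cm [13.53 -1.6  -9.43] after-turn cm [13.53 -2.17 -9.32] F [0.4 0.4 2.5] gap 85.5 downerr [-0.0424 -0.0612] j [-0.58  0.48  0.73  1.45 -0.25  1.37  1.41]
```

>>> drive_tool --motion "4.5 0 0 0.06; 0 0 0 0; 0 -1 -4.5 0; 0 0 0 0; 0 0 0 0"

```text
time: 28.75
tcp_pos: [648.8, -6.3, 291.1]
orientation: [[0.011, 0.358, 0.934], [-0.064, 0.932, -0.357], [-0.998, -0.056, 0.033]]
contact_force: [1.1, 0.1, 0.7]
finger_gap: 85.6
```

>>> drive_tool --motion "4.5 0 0 0; 0 0 0 0; 0 -1 -4.5 0; 0 0 0 0; 0 0 0 0"

```text
time: 29.25
tcp_pos: [619.5, -1.7, 266.5]
orientation: [[0.044, 0.354, 0.934], [-0.064, 0.934, -0.351], [-0.997, -0.044, 0.063]]
contact_force: [0.6, 1.2, 0.7]
finger_gap: 85.5
```

```bash
python3 - <<'E'
from h import *
goto([571,-8.5,150],np.pi/2-.378)
c4=cal("wrist");p,d=env.grab_frame("wrist")
cv2.imwrite("pics/w5.png",p[:,:,::-1])
W=cloud("wrist",d,c4);Z=W[...,2]
m=(Z>33)&(Z<60)&(np.hypot(W[...,0]-571,W[...,1]+8)<90);m=big(m)
q=W[m];print(rect(q[:,:2]),m.sum(),np.percentile(q[:,2],[5,50,95]))
E
```

```text
t 29.25 tcp [619.5  -1.7 266.5] jawang 1.208 turn 0.016 shift now-axes cm [11.45 -1.83 -5.03] after-turn cm [11.45 -1.91 -5.  ] F [0.6 1.2 0.7] gap 85.5 downerr [ 0.0436 -0.0637] j [-0.72  0.34  0.77  1.7  -0.18  1.16  1.3 ]
(array([571.5,  -7.1]), array([147.1,  28.6]), np.float64(-0.3781)) 3769 [35.8862021  42.34385615 45.31483741]
```

View pics/w5.png

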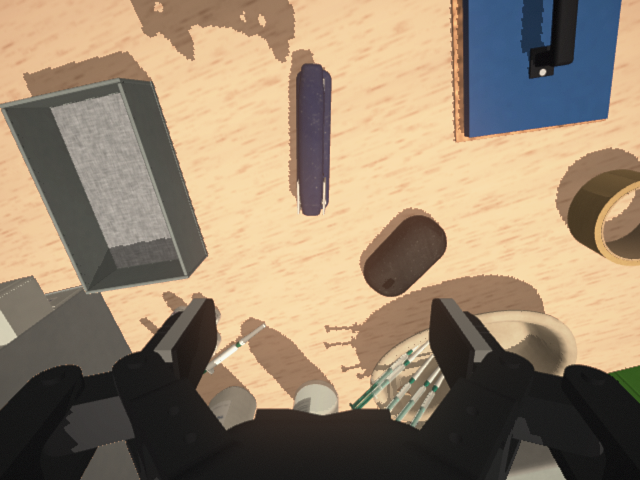

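The wrist view shows the stapler at (314,140), the empty open box at (105,185), the lid on the mat at the upper right, and the mouse untouched. Descending on the stapler.

>>> drive_tool --motion "2 -0.5 -1 0.016; 2 -0.5 -1 0; 2 -0.5 -1.2 0; 2 -0.3 -1.2 0; 2 0 -0.5 0"

```text
time: 29.8
tcp_pos: [595.5, -7.6, 184.8]
orientation: [[0.085, 0.369, 0.925], [-0.062, 0.929, -0.365], [-0.994, -0.026, 0.102]]
contact_force: [0.6, -0.2, 0.1]
finger_gap: 85.9
```

```bash
python3 -c "
from h import *
goto([571.3,-7.8,80],np.pi/2-.378)"
```

```text
t 29.8 tcp [595.5  -7.6 184.8] jawang 1.193 turn -0.0 shift now-axes cm [10.21 -0.64 -3.3 ] after-turn cm [10.21 -0.64 -3.3 ] F [ 0.6 -0.2  0.1] gap 85.9 downerr [ 0.0853 -0.0617] j [-0.73  0.34  0.76  1.87 -0.21  0.94  1.3 ]
```

>>> drive_tool --motion "0 0 -4 0; 0 0 4 0; 0 0 -4 0; 0 0 4 0; 0 0 0 0"

```text
time: 30.3
tcp_pos: [572.5, -15.8, 160.9]
orientation: [[0.009, 0.375, 0.927], [-0.065, 0.925, -0.374], [-0.998, -0.057, 0.032]]
contact_force: [1.8, 0.3, 2.2]
finger_gap: 85.4
```

```bash
python3 -c "
from h import *
goto([571.3,-7.8,80],np.pi/2-.378)"
```

```text
t 30.3 tcp [572.5 -15.8 160.9] jawang 1.186 turn -0.007 shift now-axes cm [ 8.02  1.15 -0.67] after-turn cm [ 8.02  1.16 -0.67] F [1.8 0.3 2.2] gap 85.4 downerr [ 0.0085 -0.0653] j [-0.71  0.38  0.76  1.89 -0.24  0.97  1.33]
```

>>> drive_tool --motion "2 1.1 -0.6 -0.007; 2 0 0 0; 2 0 0 0; 1.5 0 0 0; 0 0 0 0"

```text
time: 30.8
tcp_pos: [589.1, -7.8, 93.2]
orientation: [[0.028, 0.367, 0.93], [-0.065, 0.929, -0.365], [-0.997, -0.05, 0.05]]
contact_force: [0.0, 0.6, -0.3]
finger_gap: 85.2
```

```bash
python3 -c "
from h import *
goto([571.3,-7.8,27],np.pi/2-.378)"
```

```text
t 30.8 tcp [589.1  -7.8  93.2] jawang 1.194 turn 0.002 shift now-axes cm [ 6.55 -0.32 -1.99] after-turn cm [ 6.55 -0.32 -1.98] F [ 0.   0.6 -0.3] gap 85.2 downerr [ 0.0284 -0.0653] j [-0.65  0.5   0.69  1.9  -0.33  0.84  1.39]
```

>>> drive_tool --motion "1.5 -0.3 -1.4 0; 1.5 0 -0.6 0; 1.5 0 0 0; 0.8 0 0 0; 0 0 0 0"

```text
time: 31.3
tcp_pos: [584.2, -6.2, 46.2]
orientation: [[0.048, 0.366, 0.929], [-0.064, 0.93, -0.363], [-0.997, -0.042, 0.068]]
contact_force: [-0.8, -0.7, -0.3]
finger_gap: 85.6
```

```bash
python3 -c "
from h import *
goto([571.3,-7.8,26],np.pi/2-.378)"
```

```text
t 31.3 tcp [584.2  -6.2  46.2] jawang 1.196 turn 0.003 shift now-axes cm [ 1.96 -0.53 -1.28] after-turn cm [ 1.96 -0.54 -1.28] F [-0.8 -0.7 -0.3] gap 85.6 downerr [ 0.0476 -0.0636] j [-0.62  0.55  0.64  1.95 -0.39  0.73  1.43]
```

>>> drive_tool --motion "0.6 -0.5 -1.3 0; 0 0 0 0; 0.6 0 0 0; 0.5 0 0 0; 0 0 0 0"

```text
time: 31.8
tcp_pos: [577.6, -7.6, 31.4]
orientation: [[0.057, 0.366, 0.929], [-0.063, 0.93, -0.363], [-0.996, -0.038, 0.076]]
contact_force: [0.6, -0.2, -0.0]
finger_gap: 85.2
```

```bash
python3 - <<'E'
from h import *
goto([571.3,-7.8,25],np.pi/2-.378)
p,d=env.grab_frame("wrist")
cv2.imwrite("pics/w6.png",p[:,:,::-1])
E
```

```text
t 31.8 tcp [577.6  -7.6  31.4] jawang 1.195 turn 0.003 shift now-axes cm [ 0.6  -0.22 -0.63] after-turn cm [ 0.6  -0.23 -0.62] F [ 0.6 -0.2 -0. ] gap 85.2 downerr [ 0.0569 -0.0634] j [-0.61  0.56  0.63  1.97 -0.4   0.68  1.44]
```

View pics/w6.png

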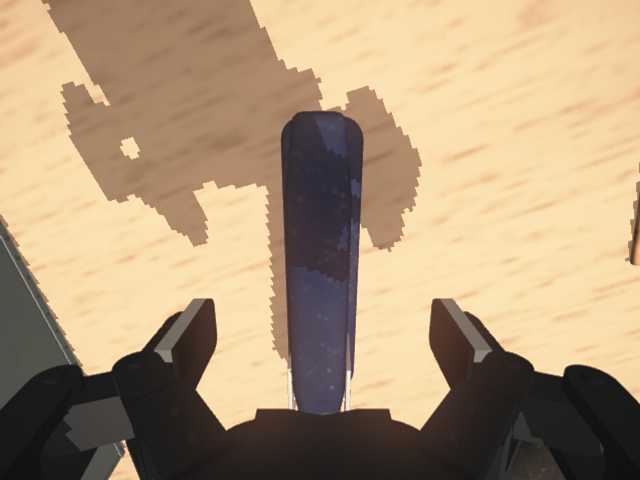

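The stapler is centred between the pads (322,260). Lower 5 mm and close.

>>> drive_tool --motion "0.5 -0.2 -0.4 0; 0 0 0 0"

```text
time: 32.05
tcp_pos: [574.0, -8.4, 26.3]
orientation: [[0.058, 0.366, 0.929], [-0.063, 0.93, -0.363], [-0.996, -0.038, 0.077]]
contact_force: [-0.7, 0.4, -0.6]
finger_gap: 85.5
```

>>> drive_tool --motion "0 0 0 0; 0 0 0 0; 0 0 0 0; 0 0 0 0; 0 0 0 0" --jaw 1 --grip_force 50

```text
time: 32.55
tcp_pos: [574.3, -8.3, 26.7]
orientation: [[0.059, 0.366, 0.929], [-0.063, 0.93, -0.363], [-0.996, -0.037, 0.078]]
contact_force: [-1.2, 0.4, 0.7]
finger_gap: 22.9
```

>>> drive_tool --motion "-1.5 0 0 0; -2 0 0 0; -3 0 0 0; -3 0 0 0; 0 0 0 0"

```text
time: 33.05
tcp_pos: [564.1, -2.3, 123.4]
orientation: [[0.049, 0.367, 0.929], [-0.064, 0.929, -0.364], [-0.997, -0.042, 0.069]]
contact_force: [1.2, -0.6, -2.4]
finger_gap: 22.8
```

>>> drive_tool --motion "-3 0 0 0; -3 0 0 0; 0 0 0 0"

```text
time: 33.35
tcp_pos: [557.7, 1.9, 182.5]
orientation: [[0.043, 0.367, 0.929], [-0.064, 0.929, -0.364], [-0.997, -0.044, 0.064]]
contact_force: [2.0, 0.5, -3.6]
finger_gap: 22.9
```

```bash
python3 - <<'E'
from h import *
goto([543,-218,170],np.pi/2-.176)
p,d=env.grab_frame("wrist")
cv2.imwrite("pics/w7.png",p[:,:,::-1])
n="top";p,d=env.grab_frame("top");cv2.imwrite("pics/t7.png",p[:,:,::-1])
np.savez("t7.npz",p=p,d=d)
W=cloud("top",d);Z=W[...,2]
m=(Z>57)&(Z<71)&(abs(W[...,0]-543)<150)&(abs(W[...,1]+218)<100);m=big(m)
q=W[m];print("rim",rect(q[:,:2]),m.sum(),np.median(q[:,2]))
E
```

```text
t 33.35 tcp [557.7   1.9 182.5] jawang 1.195 turn -0.2 shift now-axes cm [  2.59 -20.92   6.56] after-turn cm [  2.59 -21.8    2.27] F [ 2.   0.5 -3.6] gap 22.9 downerr [ 0.0434 -0.064 ] j [-0.8   0.3   0.8   1.93 -0.18  0.96  1.27]
rim (array([ 544.4, -218.8]), array([200.3, 120.9]), np.float64(-0.1772)) 782 62.45141710041507
```

View pics/w7.png

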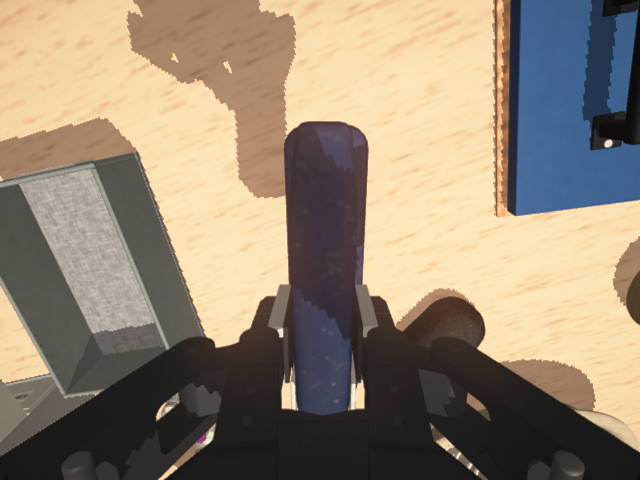

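View pics/t7.png

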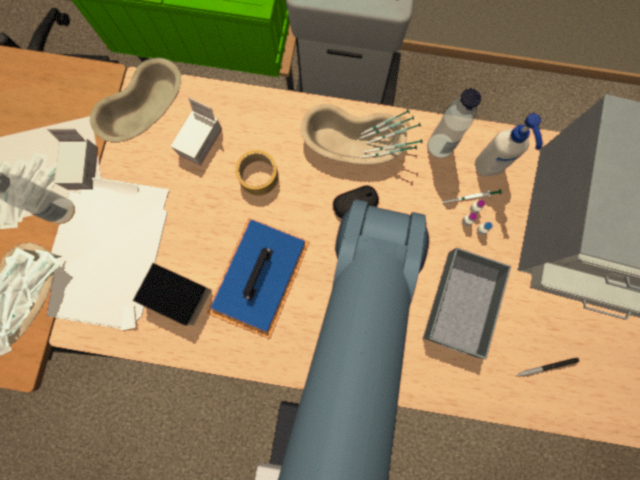

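The stapler is held (gap 22.9). The top view shows the open box at (468,303) and the lid on the mat at (258,275). The rim fit gives the box at (544.4, -218.8), angle -0.177.

>>> drive_tool --motion "0 -2 0.2 -0.1; 0 -4 0.4 -0.1; 0 0 0 0; 0 -4.5 0.5 0; 0 0 0 0"

```text
time: 33.95
tcp_pos: [531.6, -100.8, 173.8]
orientation: [[0.018, 0.163, 0.986], [-0.069, 0.984, -0.162], [-0.997, -0.065, 0.029]]
contact_force: [-1.1, -1.5, -1.9]
finger_gap: 23.1
```

>>> drive_tool --motion "0 -4.5 0.5 0; 0 0 0 0; 0 -4.5 0.5 0; 0 0 0 0; 0 0 0 0"

```text
time: 34.45
tcp_pos: [518.9, -183.4, 168.1]
orientation: [[-0.003, 0.17, 0.985], [-0.069, 0.983, -0.17], [-0.998, -0.069, 0.009]]
contact_force: [-0.2, 1.4, -3.0]
finger_gap: 22.9
```

```bash
python3 -c "
from h import *
goto([546,-218.5,120],np.pi/2-.177)"
```

```text
t 34.45 tcp [ 518.9 -183.4  168.1] jawang 1.4 turn 0.006 shift now-axes cm [ 5.03 -2.66  3.22] after-turn cm [ 5.03 -2.64  3.24] F [-0.2  1.4 -3. ] gap 22.9 downerr [-0.0027 -0.0692] j [-0.47  0.33  0.81  1.94 -0.21  0.96  1.84]
```

>>> drive_tool --motion "0.5 -2.5 3 0.006; 0 0 0 0; 2 0 0 0; 1.5 0 0 0; 0 0 0 0"

```text
time: 34.95
tcp_pos: [537.7, -215.5, 120.1]
orientation: [[-0.019, 0.178, 0.984], [-0.069, 0.981, -0.179], [-0.997, -0.071, -0.006]]
contact_force: [-0.6, 0.4, -3.3]
finger_gap: 23.1
```

```bash
python3 -c "
from h import *
goto([546,-218.5,70],np.pi/2-.177)"
```

```text
t 34.95 tcp [ 537.7 -215.5  120.1] jawang 1.391 turn -0.002 shift now-axes cm [5.01 0.21 0.9 ] after-turn cm [5.01 0.21 0.9 ] F [-0.6  0.4 -3.3] gap 23.1 downerr [-0.0191 -0.0691] j [-0.35  0.47  0.76  1.9  -0.31  0.91  1.94]
```

>>> drive_tool --motion "1.5 0.2 0.8 0; 1.5 0 0 0; 1.5 0 0 0; 0 0 0 0"

```text
time: 35.35
tcp_pos: [544.0, -215.9, 72.0]
orientation: [[-0.022, 0.176, 0.984], [-0.068, 0.982, -0.177], [-0.997, -0.07, -0.01]]
contact_force: [-0.9, 0.8, -3.8]
finger_gap: 23.3
```

```bash
python3 -c "
from h import *
goto([546,-218.5,36],np.pi/2-.177)"
```

```text
t 35.35 tcp [ 544.  -215.9   72. ] jawang 1.394 turn -0.0 shift now-axes cm [3.6  0.03 0.27] after-turn cm [3.6  0.03 0.27] F [-0.9  0.8 -3.8] gap 23.3 downerr [-0.0219 -0.0676] j [-0.3   0.55  0.71  1.9  -0.38  0.84  1.98]
```

>>> drive_tool --motion "1 0 0.2 0; 1 0 0 0; 0.8 0 0 0; 0.4 0 0 0; 0 0 0 0"

```text
time: 35.85
tcp_pos: [546.2, -219.1, 39.0]
orientation: [[-0.02, 0.176, 0.984], [-0.067, 0.982, -0.177], [-0.998, -0.07, -0.008]]
contact_force: [-1.1, 1.3, 0.9]
finger_gap: 23.2
```

```bash
python3 -c "
from h import *
goto([546,-218.5,35],np.pi/2-.177)"
```

```text
t 35.85 tcp [ 546.2 -219.1   39. ] jawang 1.393 turn -0.001 shift now-axes cm [ 0.39  0.08 -0.03] after-turn cm [ 0.39  0.08 -0.03] F [-1.1  1.3  0.9] gap 23.2 downerr [-0.02   -0.0675] j [-0.26  0.6   0.67  1.91 -0.42  0.78  2.01]
```

>>> drive_tool --motion "0.3 0 0 0; 0.3 0 0 0; 0 0 0 0"

```text
time: 36.15
tcp_pos: [545.6, -220.5, 35.6]
orientation: [[-0.02, 0.177, 0.984], [-0.066, 0.982, -0.178], [-0.998, -0.068, -0.008]]
contact_force: [-0.9, 2.4, 1.9]
finger_gap: 23.2
```

>>> drive_tool --motion "0.2 0 0 0; 0.2 0 0 0; 0 0 0 0"

```text
time: 36.45
tcp_pos: [546.1, -220.9, 35.3]
orientation: [[-0.02, 0.178, 0.984], [-0.063, 0.982, -0.179], [-0.998, -0.065, -0.008]]
contact_force: [-2.0, 1.4, 1.1]
finger_gap: 22.6
```

>>> drive_tool --motion "0 0 0 0; 0 0 0 0; 0 0 0 0; 0 0 0 0" --jaw 0.5

```text
time: 36.85
tcp_pos: [549.0, -222.2, 36.1]
orientation: [[-0.014, 0.178, 0.984], [-0.066, 0.982, -0.178], [-0.998, -0.068, -0.002]]
contact_force: [0.3, 0.0, 0.2]
finger_gap: 42.7
```

>>> drive_tool --motion "-1 0 0 0; -2 0 0 0; -3 0 0 0; -3 0 0 0; 0 0 0 0"

```text
time: 37.35
tcp_pos: [549.7, -216.5, 129.4]
orientation: [[-0.016, 0.179, 0.984], [-0.067, 0.981, -0.179], [-0.998, -0.069, -0.004]]
contact_force: [0.9, -0.5, 0.3]
finger_gap: 43.0
```

>>> drive_tool --motion "-3 0 0 0; -4 0 0 0; 0 0 0 0" --jaw 0

```text
time: 37.65
tcp_pos: [550.1, -211.4, 201.3]
orientation: [[-0.017, 0.179, 0.984], [-0.067, 0.981, -0.18], [-0.998, -0.069, -0.005]]
contact_force: [1.6, 0.8, -0.2]
finger_gap: 83.5
```

```bash
python3 - <<'E'
from h import *
goto([530,229,180],np.pi/2-.213)
c4=cal("wrist");p,d=env.grab_frame("wrist")
cv2.imwrite("pics/w8.png",p[:,:,::-1])
W=cloud("wrist",d,c4);Z=W[...,2]
m=(Z>55)&(Z<75)&(abs(W[...,0]-543)<150)&(abs(W[...,1]+218)<100);m=big(m)
q=W[m];print("rim",rect(q[:,:2]),m.sum(),np.median(q[:,2]))
m=(Z>42)&(Z<58)&(abs(W[...,0]-543)<90)&(abs(W[...,1]+218)<40);m=big(m)
q=W[m];print("st",rect(q[:,:2]),m.sum(),np.percentile(q[:,2],[5,50,95]))
E
```

```text
t 37.65 tcp [ 550.1 -211.4  201.3] jawang 1.39 turn 0.033 shift now-axes cm [-0.8  43.01 -9.89] after-turn cm [ -0.8   42.67 -11.28] F [ 1.6  0.8 -0.2] gap 83.5 downerr [-0.0175 -0.0672] j [-0.41  0.38  0.82  1.81 -0.24  1.06  1.88]
rim (array([ 543.7, -218.6]), array([200.3, 120.4]), np.float64(-0.1761)) 5533 63.46557644572538
st (array([ 544.2, -219.4]), array([145.9,  29. ]), np.float64(-0.1922)) 4831 [44.18604647 50.47175259 53.35772868]
```

View pics/w8.png

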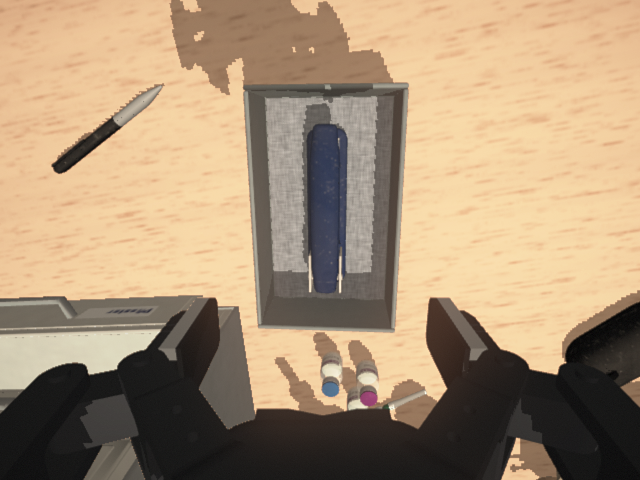

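The wrist view shows the stapler upright in the box at (327,210), its top at z≈53, which means it is on the liner. Refined box pose: (543.7, -218.6), angle -0.176. Back to the lid.

>>> drive_tool --motion "0 4.5 -1.2 0.033; 0 0 0 0; 0 4.5 -1.2 0; 0 0 0 0; 0 4.5 -1.2 0"

```text
time: 38.2
tcp_pos: [535.6, -86.6, 185.6]
orientation: [[-0.03, 0.223, 0.974], [-0.069, 0.972, -0.225], [-0.997, -0.074, -0.014]]
contact_force: [1.0, 0.2, 0.5]
finger_gap: 85.5
```

>>> drive_tool --motion "0 0 0 0; 0 4.5 -1.2 0; 0 0 0 0; 0 4.5 -1.2 0; 0 0 0 0"

```text
time: 38.7
tcp_pos: [526.5, 10.3, 171.8]
orientation: [[-0.045, 0.202, 0.978], [-0.063, 0.977, -0.205], [-0.997, -0.071, -0.031]]
contact_force: [0.7, 0.5, -0.5]
finger_gap: 85.1
```

```bash
python3 -c "
from h import *
goto([530,229,180],np.pi/2-.213)"
```

```text
t 38.7 tcp [526.5  10.3 171.8] jawang 1.367 turn 0.009 shift now-axes cm [-2.21 21.38 -4.15] after-turn cm [-2.21 21.34 -4.35] F [ 0.7  0.5 -0.5] gap 85.1 downerr [-0.045  -0.0629] j [-0.8   0.31  0.78  1.95 -0.18  1.03  1.42]
```

>>> drive_tool --motion "-1 4.5 -1 0.009; 0 0 0 0; -1 4.5 -1 0; 0 0 0 0; 0 0 0 0"

```text
time: 39.2
tcp_pos: [520.7, 98.9, 177.9]
orientation: [[-0.057, 0.196, 0.979], [-0.063, 0.978, -0.199], [-0.996, -0.074, -0.044]]
contact_force: [-0.6, -0.2, 0.4]
finger_gap: 85.5
```

>>> drive_tool --motion "-4 4.5 -0.5 0; 0 0 0 0; -4 4.5 -0.5 0; 0 0 0 0; 0 0 0 0"

```text
time: 39.7
tcp_pos: [523.4, 172.9, 228.3]
orientation: [[-0.072, 0.189, 0.979], [-0.065, 0.979, -0.194], [-0.995, -0.078, -0.059]]
contact_force: [0.7, -0.7, -0.2]
finger_gap: 85.1
```

```bash
python3 -c "
from h import *
goto([530,229,180],np.pi/2-.213)"
```

```text
t 39.7 tcp [523.4 172.9 228.3] jawang 1.38 turn 0.022 shift now-axes cm [ 4.4   6.   -0.16] after-turn cm [ 4.4   5.99 -0.29] F [ 0.7 -0.7 -0.2] gap 85.1 downerr [-0.0724 -0.0652] j [-1.01  0.31  0.72  1.8  -0.17  1.2   1.14]
```

>>> drive_tool --motion "0 4.8 0 0.022; 0 0 0 0; -5 1.2 0 0; 0 0 0 0; 5 0 0 0"

```text
time: 40.2
tcp_pos: [536.1, 232.5, 220.6]
orientation: [[-0.07, 0.209, 0.975], [-0.058, 0.975, -0.213], [-0.996, -0.072, -0.056]]
contact_force: [0.5, 0.1, -0.2]
finger_gap: 85.6
```

>>> drive_tool --motion "0 0 0 0; -5 0 0 0; 0 0 0 0; 5 0 0 0; 0 0 0 0"

```text
time: 40.7
tcp_pos: [532.4, 231.3, 218.2]
orientation: [[-0.08, 0.206, 0.975], [-0.061, 0.975, -0.211], [-0.995, -0.076, -0.065]]
contact_force: [-1.6, -0.4, -0.8]
finger_gap: 85.1
```

>>> drive_tool --motion "5 0 0 0; 0 0 0 0; 5 0 0 0; 0 0 0 0; 0 0 0 0"

```text
time: 41.2
tcp_pos: [538.1, 231.3, 144.1]
orientation: [[-0.061, 0.207, 0.976], [-0.05, 0.976, -0.21], [-0.997, -0.061, -0.049]]
contact_force: [1.5, 0.4, 1.0]
finger_gap: 85.4
```

```bash
python3 - <<'E'
from h import *
goto([530,229,100],np.pi/2-.213)
c4=cal("wrist");p,d=env.grab_frame("wrist")
cv2.imwrite("pics/w9.png",p[:,:,::-1])
W=cloud("wrist",d,c4);Z=W[...,2]
m=(Z>48)&(Z<68)&(np.hypot(W[...,0]-530,W[...,1]-229)<90);m=big(m)
q=W[m];print("handle",rect(q[:,:2]),m.sum(),np.median(q[:,2]))
E
```

```text
t 41.2 tcp [538.1 231.3 144.1] jawang 1.362 turn 0.004 shift now-axes cm [ 4.46 -0.12 -0.52] after-turn cm [ 4.46 -0.12 -0.52] F [1.5 0.4 1. ] gap 85.4 downerr [-0.0611 -0.0495] j [-1.    0.47  0.65  1.8  -0.29  1.06  1.13]
handle (array([532.4, 230.7]), array([103.6,  16.1]), np.float64(-0.2099)) 3669 59.91213230263084
```

>>> drive_tool --motion "2 0 -0.5 0; 2 0 0 0; 2 0 0 0; 1.5 0 0 0; 0 0 0 0"

```text
time: 41.75
tcp_pos: [545.6, 238.9, 87.1]
orientation: [[-0.031, 0.204, 0.979], [-0.031, 0.978, -0.205], [-0.999, -0.036, -0.024]]
contact_force: [0.4, -0.0, -0.5]
finger_gap: 85.3
```

```bash
python3 -c "
from h import *
goto([531.5,230,37],np.pi/2-.21)"
```

```text
t 41.75 tcp [545.6 238.9  87.1] jawang 1.366 turn 0.005 shift now-axes cm [ 5.07 -0.97 -1.08] after-turn cm [ 5.07 -0.98 -1.07] F [ 0.4 -0.  -0.5] gap 85.3 downerr [-0.0314 -0.0305] j [-0.97  0.54  0.61  1.83 -0.36  0.93  1.17]
```

Both tilts improved. Continue down.

>>> drive_tool --motion "1.2 -0.9 -1 0.005; 0 0 0 0; 1.5 0 0 0; 1.2 0 0 0; 0 0 0 0"

```text
time: 42.25
tcp_pos: [541.6, 235.8, 55.1]
orientation: [[-0.017, 0.207, 0.978], [-0.022, 0.978, -0.208], [-1.0, -0.025, -0.012]]
contact_force: [0.8, 1.1, -1.1]
finger_gap: 85.7
```

```bash
python3 -c "
from h import *
goto([531.5,230,37],np.pi/2-.21)"
```

```text
t 42.25 tcp [541.6 235.8  55.1] jawang 1.362 turn 0.001 shift now-axes cm [ 1.84 -0.73 -0.85] after-turn cm [ 1.84 -0.73 -0.85] F [ 0.8  1.1 -1.1] gap 85.7 downerr [-0.0166 -0.0218] j [-0.95  0.57  0.59  1.87 -0.39  0.85  1.19]
```

>>> drive_tool --motion "0.5 -0.7 -0.9 0; 0 0 0 0; 0.8 0 0 0; 0.3 0 0 0; 0 0 0 0"

```text
time: 42.75
tcp_pos: [533.7, 231.7, 38.7]
orientation: [[-0.014, 0.207, 0.978], [-0.021, 0.978, -0.207], [-1.0, -0.024, -0.009]]
contact_force: [-0.2, 0.1, 0.7]
finger_gap: 85.7
```

```bash
python3 -c "
from h import *
goto([531.5,230,37],np.pi/2-.21)"
```

```text
t 42.75 tcp [533.7 231.7  38.7] jawang 1.363 turn 0.002 shift now-axes cm [ 0.18 -0.21 -0.18] after-turn cm [ 0.18 -0.21 -0.18] F [-0.2  0.1  0.7] gap 85.7 downerr [-0.0137 -0.0213] j [-0.95  0.58  0.58  1.9  -0.4   0.81  1.2 ]
```

>>> drive_tool --motion "0.15 -0.2 -0.1 0; 0 0 0 0; 0 0 0 0; 0 0 0 0; 0 0 0 0" --jaw 1 --grip_force 80

```text
time: 43.25
tcp_pos: [533.4, 230.2, 37.9]
orientation: [[-0.012, 0.207, 0.978], [-0.021, 0.978, -0.207], [-1.0, -0.023, -0.008]]
contact_force: [1.9, 1.5, -1.2]
finger_gap: 14.4
```

>>> drive_tool --motion "0 0 0 0"

```text
time: 43.35
tcp_pos: [533.5, 230.2, 38.1]
orientation: [[-0.012, 0.207, 0.978], [-0.02, 0.978, -0.207], [-1.0, -0.022, -0.007]]
contact_force: [0.0, -0.5, -0.4]
finger_gap: 14.4
```

>>> drive_tool --motion "-1 0 0 0; -1.5 0 0 0; -2 0 0 0; -2 0 0 0; 0 0 0 0"

```text
time: 43.85
tcp_pos: [533.3, 231.1, 107.2]
orientation: [[-0.014, 0.207, 0.978], [-0.021, 0.978, -0.208], [-1.0, -0.024, -0.009]]
contact_force: [-0.7, 0.3, -0.8]
finger_gap: 14.5
```

>>> drive_tool --motion "-3 0 0 0; 0 0 0 0; -3 0 0 0; 0 0 0 0; 0 0 0 0"

```text
time: 44.35
tcp_pos: [531.3, 231.9, 166.3]
orientation: [[-0.018, 0.206, 0.978], [-0.023, 0.978, -0.207], [-1.0, -0.026, -0.013]]
contact_force: [-0.0, 0.5, -2.1]
finger_gap: 14.4
```

```bash
python3 -c "
from h import *
goto([543.7,-218.6,170],np.pi/2-.176)"
```

```text
t 44.35 tcp [531.3 231.9 166.3] jawang 1.363 turn -0.032 shift now-axes cm [  0.63 -43.82  10.52] after-turn cm [  0.63 -44.13   9.12] F [-0.   0.5 -2.1] gap 14.4 downerr [-0.0176 -0.0226] j [-1.04  0.39  0.68  1.84 -0.27  1.03  1.1 ]
```

>>> drive_tool --motion "0 -4.5 0.9 -0.032; 0 0 0 0; 0 -4.5 0.9 0; 0 0 0 0; 0 -4.5 0.9 0"

```text
time: 44.85
tcp_pos: [528.6, 110.4, 162.3]
orientation: [[-0.026, 0.161, 0.987], [-0.024, 0.986, -0.162], [-0.999, -0.028, -0.021]]
contact_force: [0.2, 1.6, -2.2]
finger_gap: 13.8
```

>>> drive_tool --motion "0 0 0 0; 0 -4.5 0.9 0; 0 0 0 0; 0 -4.5 0.9 0; 0 0 0 0"

```text
time: 45.35
tcp_pos: [526.0, 15.1, 158.9]
orientation: [[-0.036, 0.179, 0.983], [-0.035, 0.983, -0.18], [-0.999, -0.041, -0.029]]
contact_force: [-1.2, -1.3, -1.3]
finger_gap: 14.3
```

>>> drive_tool --motion "-1 -4.5 1 0; 0 0 0 0; -1 -4.5 1 0; 0 0 0 0; 0 0 0 0"

```text
time: 45.85
tcp_pos: [525.1, -68.3, 174.0]
orientation: [[-0.046, 0.188, 0.981], [-0.039, 0.981, -0.19], [-0.998, -0.047, -0.038]]
contact_force: [-0.4, 0.2, -2.1]
finger_gap: 14.5
```

```bash
python3 -c "
from h import *
goto([543.7,-218.6,170],np.pi/2-.176)"
```

```text
t 45.85 tcp [525.1 -68.3 174. ] jawang 1.381 turn -0.014 shift now-axes cm [  0.89 -14.37   4.7 ] after-turn cm [  0.89 -14.44   4.5 ] F [-0.4  0.2 -2.1] gap 14.5 downerr [-0.0464 -0.0386] j [-0.66  0.31  0.81  1.94 -0.21  1.03  1.62]
```

>>> drive_tool --motion "0 -4.5 1.3 -0.014; 0 0 0 0; 0 -4.5 1.3 0; 0 0 0 0; 0 -3 1.3 0"

```text
time: 46.35
tcp_pos: [539.3, -183.9, 172.4]
orientation: [[-0.055, 0.169, 0.984], [-0.037, 0.985, -0.171], [-0.998, -0.045, -0.048]]
contact_force: [1.3, 1.3, -2.9]
finger_gap: 14.3
```

>>> drive_tool --motion "0 0 0 0; -4.5 -1.5 0.5 0; 0 0 0 0; 4.5 0 0 0; 0 0 0 0"

```text
time: 46.85
tcp_pos: [537.4, -209.0, 170.5]
orientation: [[-0.061, 0.185, 0.981], [-0.047, 0.981, -0.188], [-0.997, -0.057, -0.051]]
contact_force: [-2.3, 1.2, -2.8]
finger_gap: 14.4
```

```bash
python3 -c "
from h import *
goto([543.7,-218.6,130],np.pi/2-.176)"
```

```text
t 46.85 tcp [ 537.4 -209.   170.5] jawang 1.384 turn -0.011 shift now-axes cm [ 4.04 -0.6   1.  ] after-turn cm [ 4.04 -0.61  1.  ] F [-2.3  1.2 -2.8] gap 14.4 downerr [-0.0606 -0.0466] j [-0.39  0.43  0.82  1.83 -0.28  1.06  1.91]
```

>>> drive_tool --motion "-5 0 0 0; 0 0 0 0; 0 0 0 0; 5 0 0 0; 0 0 0 0"

```text
time: 47.35
tcp_pos: [536.6, -208.4, 171.3]
orientation: [[-0.063, 0.188, 0.98], [-0.048, 0.98, -0.191], [-0.997, -0.059, -0.052]]
contact_force: [-1.6, 0.2, -3.7]
finger_gap: 14.5
```

>>> drive_tool --motion "0 0 0 0; -5 0 0 0; 0 0 0 0; -5 0 0 0; 0 0 0 0"

```text
time: 47.85
tcp_pos: [540.5, -204.8, 267.2]
orientation: [[-0.063, 0.192, 0.979], [-0.05, 0.979, -0.196], [-0.997, -0.061, -0.052]]
contact_force: [0.9, 0.5, -0.1]
finger_gap: 14.7
```

>>> drive_tool --motion "0 0 0 0; 5 0 0 0; 0 0 0 0; 5 0 0 0; 0 0 0 0"

```text
time: 48.35
tcp_pos: [538.8, -210.6, 180.9]
orientation: [[-0.054, 0.193, 0.98], [-0.049, 0.979, -0.196], [-0.997, -0.059, -0.044]]
contact_force: [-1.5, 0.2, -2.7]
finger_gap: 14.4
```

```bash
python3 -c "
from h import *
goto([543.7,-218.6,130],np.pi/2-.176)"
```

```text
t 48.35 tcp [ 538.8 -210.6  180.9] jawang 1.376 turn -0.019 shift now-axes cm [ 5.09 -0.39  0.86] after-turn cm [ 5.09 -0.41  0.85] F [-1.5  0.2 -2.7] gap 14.4 downerr [-0.0542 -0.0492] j [-0.4   0.42  0.83  1.83 -0.27  1.07  1.9 ]
```

```bash
cat > lidpose.py <<'E'
from h import *
def lid(save=None):
    c4=cal("wrist");s=env.state();p,d=env.grab_frame("wrist")
    if save: cv2.imwrite(save,p[:,:,::-1])
    W=cloud("wrist",d,c4);H,S,V=cv2.split(cv2.cvtColor(p,cv2.COLOR_RGB2HSV))
    zl=s["tcp_pos"][2]-32+17
    m=big((H>98)&(H<125)&(S>100)&(abs(W[...,2]-zl)<12));q=W[m]
    c0=q.mean(0);A=np.c_[q[:,:2]-c0[:2],np.ones(len(q))]
    k=np.linalg.lstsq(A,q[:,2],rcond=None)[0]
    r=abs(A@k-q[:,2])<2;k=np.linalg.lstsq(A[r],q[r,2],rcond=None)[0]
    # angle from side edges: search angle minimising spread of extreme points per row bin
    best=None
    for a in np.arange(-.26,-.10,.002):
        e=np.array([np.cos(a),np.sin(a)]);n=np.array([-e[1],e[0]])
        u=(q[:,:2]-c0[:2])@e;v=(q[:,:2]-c0[:2])@n
        b=((u-u.min())//5).astype(int);hi=[];lo=[]
        for i in range(2,12):
            w=v[b==i]
            if len(w)>20: hi.append(w.max());lo.append(w.min())
        cost=np.std(hi)+np.std(lo)
        if best is None or cost<best[0]: best=(cost,a,np.median(hi),np.median(lo),np.percentile(u,.3),e,n)
    cost,a,hi,lo,um,e,n=best
    ctr=c0[:2]+e*(um+106)+n*(hi+lo)/2
    sl=np.array([k[0],k[1]])
    z=k[2]+sl@(ctr-c0[:2])
    org=ctr+17*sl*1   # origin 17 below top along lid normal (-sl,1): origin=top-17*normal
    print("lid top ctr",ctr.round(1),"z",z.round(1),"origin xy",org.round(1),"zlid",round(z-17,1),"ang",round(a,3),"width",round(hi-lo,1),"slope along lid x",round(sl@e,4),"along y",round(sl@n,4),"cost",round(cost,2))
    return org
E
python3 -c "
from lidpose import *
o=lid('pics/w10.png');goto([543.7,-218.6,130],np.pi/2-.176)
print(np.array([543.7,-218.6])-o)"
```

```text
lid top ctr [ 537.9 -211.9] z 164.2 origin xy [ 537.2 -212.5] zlid 147.2 ang -0.218 width 130.9 slope along lid x -0.0361 along y -0.0418 cost 0.82
t 48.4 tcp [ 544.5 -212.9  186.4] jawang 1.376 turn -0.019 shift now-axes cm [ 5.66 -0.23  0.21] after-turn cm [ 5.66 -0.24  0.2 ] F [ 1.6 -1.8  0.7] gap 14.3 downerr [-0.0416 -0.0535] j [-0.4   0.42  0.84  1.82 -0.27  1.07  1.9 ]
[ 6.53027017 -6.13823601]
```

View pics/w10.png

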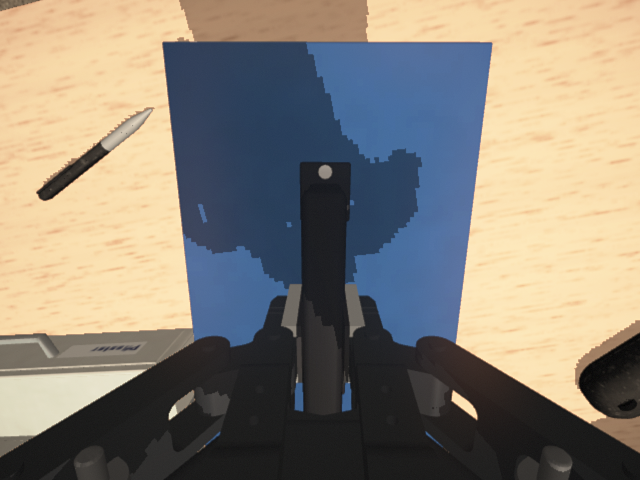

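>>> drive_tool --motion "1.5 -0.4 0 -0.019; 1.5 0 0 0; 1.5 0 0 0; 1 0 0 0; 0 0 0 0"

```text
time: 48.9
tcp_pos: [557.8, -224.2, 144.8]
orientation: [[-0.012, 0.173, 0.985], [-0.062, 0.983, -0.173], [-0.998, -0.063, -0.001]]
contact_force: [-0.4, 1.1, -2.1]
finger_gap: 14.6
```

>>> drive_tool --motion "0 0 0 0; 0 0 0 0"

```text
time: 49.1
tcp_pos: [558.8, -224.3, 145.7]
orientation: [[-0.011, 0.172, 0.985], [-0.063, 0.983, -0.173], [-0.998, -0.064, -0.0]]
contact_force: [0.8, 0.6, -1.9]
finger_gap: 14.2
```

```bash
python3 -c "
from lidpose import *
goto([543.7,-218.6,118],np.pi/2-.176);s=env.state();print('line pt',s['tcp_pos']+34*s['orientation'][:,0])
o=lid('pics/w11.png');print(np.array([543.7,-218.6])-o)"
```

```text
t 49.1 tcp [ 558.8 -224.3  145.7] jawang 1.397 turn 0.002 shift now-axes cm [ 2.74  0.48 -1.58] after-turn cm [ 2.74  0.47 -1.58] F [ 0.8  0.6 -1.9] gap 14.2 downerr [-0.011  -0.0626] j [-0.35  0.48  0.79  1.83 -0.33  0.97  1.97]
line pt [ 558.39503339 -226.44380975  111.71927358]
lid top ctr [ 557.1 -227.6] z 129.0 origin xy [ 557.1 -228.4] zlid 112.0 ang -0.22 width 130.9 slope along lid x 0.0092 along y -0.0451 cost 1.37
[-13.42319062   9.75255937]
```

```bash
python3 -c "
from h import *
p=cv2.imread('pics/w11.png')[:,:,::-1];H,S,V=cv2.split(cv2.cvtColor(np.ascontiguousarray(p),cv2.COLOR_RGB2HSV))
m=big((H>98)&(H<125)&(S>100)&(np.mgrid[0:480,0:640][0]<330))
cols=[c for c in range(180,480) if m[:,c].any()]
top=np.array([(c,np.argmax(m[:,c])) for c in cols if 190<c<470])
c4=cal('wrist')
P=plane('wrist',128.8,top,c4);l=cv2.fitLine(P.astype(np.float32),cv2.DIST_HUBER,0,.01,.01).ravel();print('near edge normal ang',np.arctan2(l[1],l[0])%np.pi-np.pi/2)
for f in (lambda r:np.argmax(m[r]),lambda r:639-np.argmax(m[r][::-1])):
  e=np.array([(f(r),r) for r in range(80,320)]);P=plane('wrist',128.8,e,c4);l=cv2.fitLine(P.astype(np.float32),cv2.DIST_HUBER,0,.01,.01).ravel();print('side',np.arctan(l[1]/l[0]),l[2:])
goto([543.7,-218.6,118],np.pi/2-.176)
"
```

```text
near edge normal ang -0.1861434
side -0.1799583 [ 484.1894 -278.337 ]
side -0.17735979 [ 528.63824 -154.50206]
t 49.15 tcp [ 558.9 -224.4  145.8] jawang 1.397 turn 0.002 shift now-axes cm [ 2.75  0.48 -1.6 ] after-turn cm [ 2.75  0.48 -1.6 ] F [ 0.2 -0.7 -1.1] gap 14.2 downerr [-0.0107 -0.0628] j [-0.35  0.48  0.79  1.83 -0.33  0.97  1.97]
```

>>> drive_tool --motion "0 0.5 -1.5 0; 0 0 0 0; 1.2 0 0 0; 1.2 0 0 0; 0 0 0 0"

```text
time: 49.65
tcp_pos: [547.0, -219.0, 121.3]
orientation: [[-0.006, 0.172, 0.985], [-0.064, 0.983, -0.172], [-0.998, -0.064, 0.005]]
contact_force: [-0.3, 0.2, -2.3]
finger_gap: 14.3
```

>>> drive_tool --motion "0 0 0 0; 0 0 0 0"

```text
time: 49.85
tcp_pos: [546.9, -219.4, 120.2]
orientation: [[-0.008, 0.172, 0.985], [-0.065, 0.983, -0.172], [-0.998, -0.065, 0.004]]
contact_force: [0.3, -0.1, -0.6]
finger_gap: 14.2
```

```bash
cat > lp2.py <<'E'
from h import *
def go(save,off=17):
    c4=cal('wrist');s=env.state();p,d=env.grab_frame("wrist");cv2.imwrite(save,p[:,:,::-1])
    H,S,V=cv2.split(cv2.cvtColor(p,cv2.COLOR_RGB2HSV))
    m=big((H>98)&(H<125)&(S>100)&(np.mgrid[0:480,0:640][0]<330))
    W=cloud("wrist",d,c4);q=W[m];q=q[np.isfinite(q[:,2])];c0=q.mean(0);A=np.c_[q[:,:2]-c0[:2],np.ones(len(q))]
    k=np.linalg.lstsq(A,q[:,2],rcond=None)[0];r=abs(A@k-q[:,2])<3;k=np.linalg.lstsq(A[r],q[r,2],rcond=None)[0]
    c,R,t,f=c4;C=-R.T@t
    def pl(uv):
        uv=np.asarray(uv,float);ray=np.c_[(uv[:,0]-c["cx"])/f,(uv[:,1]-c["cy"])/f,np.ones(len(uv))]@R
        # z=k0(x-cx)+k1(y-cy)+k2
        n=np.array([-k[0],-k[1],1]);D=k[2]-k[0]*c0[0]-k[1]*c0[1]
        return (C+ray*((D-C@n)/(ray@n))[:,None])[:,:2]
    fl=lambda P:cv2.fitLine(P.astype(np.float32),cv2.DIST_HUBER,0,.01,.01).ravel()
    cols=[x for x in range(200,460) if m[:,x].any()]
    T=fl(pl([(x,np.argmax(m[:,x])) for x in cols]))
    L=fl(pl([(np.argmax(m[y]),y) for y in range(80,310)]));Q=fl(pl([(640-np.argmax(m[y][::-1]),y) for y in range(80,310)]))
    al=np.arctan(L[1]/L[0]);ar=np.arctan(Q[1]/Q[0]);at=np.arctan2(T[1],T[0])%np.pi-np.pi/2
    a=(al+ar)/2;e=np.array([np.cos(a),np.sin(a)]);n=np.array([-e[1],e[0]])
    mid=(L[2:]@n+Q[2:]@n)/2;near=T[2:]@e
    ctr=e*(near+106)+n*mid;sl=k[:2];z=k[2]+sl@(ctr-c0[:2])
    org=ctr+17*sl
    lp=s["tcp_pos"]+34*s["orientation"][:,0]
    print("ang",np.round([al,ar,at],3),"width",abs(L[2:]@n-Q[2:]@n).round(1),"org",org.round(1),"zlid",round(z-17,1),"slope x,y",(sl@e).round(4),(sl@n).round(4),"linept",lp.round(1))
    d=np.array([543.7,-218.6])-org;print("need world",d.round(1),"tool y,z mm",(np.r_[d,0]@s["orientation"])[1:].round(1))
E
python3 -c "
from lp2 import *
go('pics/w12.png');goto([543.7,-218.6,118],np.pi/2-.176)"
```

```text
ang [-0.177 -0.179 -0.177] width 130.1 org [ 547.3 -220.4] zlid 86.4 slope x,y 0.0111 -0.0465 linept [ 546.6 -221.6   86.2]
need world [-3.6  1.8] tool y,z mm [ 1.2 -3.9]
t 49.9 tcp [ 547.  -219.5  120.4] jawang 1.397 turn 0.003 shift now-axes cm [ 0.23  0.04 -0.34] after-turn cm [ 0.23  0.04 -0.34] F [ 0.1  0.2 -0.8] gap 14.6 downerr [-0.0072 -0.0648] j [-0.35  0.49  0.78  1.88 -0.35  0.91  1.98]
```

>>> drive_tool --motion "0 0.2 -0.4 0; 0 0 0 0; 0.8 0.05 0 0; 0 0 0 0; 0 0 0 0"

```text
time: 50.4
tcp_pos: [543.9, -216.8, 112.4]
orientation: [[-0.005, 0.172, 0.985], [-0.065, 0.983, -0.172], [-0.998, -0.065, 0.006]]
contact_force: [0.6, -0.2, -1.9]
finger_gap: 14.1
```

```bash
python3 -c "
from lp2 import *
go('pics/w13.png');goto([543.7,-218.6,98],np.pi/2-.176)"
```

```text
ang [-0.177 -0.179 -0.177] width 130.0 org [ 544.5 -217.8] zlid 78.6 slope x,y 0.0135 -0.0465 linept [ 543.7 -219.    78.5]
need world [-0.8 -0.8] tool y,z mm [-0.9 -0.6]
t 50.45 tcp [ 543.7 -216.6  112.2] jawang 1.397 turn 0.003 shift now-axes cm [ 1.43 -0.1   0.03] after-turn cm [ 1.43 -0.1   0.03] F [-0.2  0.5 -1.8] gap 14.4 downerr [-0.0059 -0.0648] j [-0.35  0.49  0.78  1.9  -0.36  0.89  1.98]
```

>>> drive_tool --motion "0.5 0.03 -0.05 0; 0 0 0 0; 0.5 0.03 0 0; 0 0 0 0; 0 0 0 0"

```text
time: 50.95
tcp_pos: [543.3, -216.7, 101.2]
orientation: [[-0.006, 0.172, 0.985], [-0.065, 0.983, -0.172], [-0.998, -0.065, 0.005]]
contact_force: [0.4, -0.4, -1.9]
finger_gap: 14.0
```

```bash
python3 -c "
from lp2 import *
go('pics/w14.png');goto([543.7,-218.6,98],np.pi/2-.176)"
```

```text
ang [-0.177 -0.179 -0.177] width 130.0 org [ 543.8 -217.7] zlid 67.5 slope x,y 0.0128 -0.0464 linept [ 543.1 -218.9   67.3]
need world [-0.1 -0.9] tool y,z mm [-0.9  0.1]
t 51.0 tcp [ 543.  -216.5  101.1] jawang 1.397 turn 0.003 shift now-axes cm [ 0.32 -0.18  0.1 ] after-turn cm [ 0.32 -0.18  0.1 ] F [-0.6  0.6 -2.3] gap 14.7 downerr [-0.0064 -0.0647] j [-0.34  0.51  0.76  1.9  -0.37  0.87  1.99]
```

Well centred. Continue into engagement.

>>> drive_tool --motion "0.4 0.02 0 0; 0 0 0 0; 0.4 0.02 0 0; 0 0 0 0"

```text
time: 51.4
tcp_pos: [543.3, -216.6, 92.6]
orientation: [[-0.006, 0.172, 0.985], [-0.065, 0.983, -0.172], [-0.998, -0.065, 0.005]]
contact_force: [-1.1, 1.1, -1.3]
finger_gap: 14.4
```

>>> drive_tool --motion "0.3 0.02 0 0; 0 0 0 0; 0.3 0.02 0 0; 0 0 0 0"

```text
time: 51.8
tcp_pos: [543.9, -216.9, 86.6]
orientation: [[-0.005, 0.172, 0.985], [-0.065, 0.983, -0.172], [-0.998, -0.065, 0.006]]
contact_force: [-1.0, 0.6, 0.8]
finger_gap: 14.2
```

```bash
python3 -c "
from lp2 import *
go('pics/w15.png');goto([543.7,-218.6,84],np.pi/2-.176)"
```

```text
ang [-0.175 -0.179 -0.178] width 130.1 org [ 543.8 -217.6] zlid 52.9 slope x,y 0.0046 -0.0415 linept [ 543.7 -219.1   52.7]
need world [-0.1 -1. ] tool y,z mm [-1.   0.1]
t 51.85 tcp [ 543.8 -216.9   86.7] jawang 1.397 turn 0.003 shift now-axes cm [ 0.28 -0.15  0.02] after-turn cm [ 0.28 -0.15  0.02] F [-0.   0.5 -0.5] gap 14.2 downerr [-0.0051 -0.0648] j [-0.33  0.53  0.75  1.91 -0.39  0.85  2.  ]
```

>>> drive_tool --motion "0.3 0 0 0; 0.2 0 0 0; 0.2 0 0 0; 0 0 0 0"

```text
time: 52.25
tcp_pos: [543.9, -217.4, 85.4]
orientation: [[-0.006, 0.174, 0.985], [-0.057, 0.983, -0.174], [-0.998, -0.057, 0.004]]
contact_force: [-1.2, 2.2, 3.4]
finger_gap: 14.2
```

>>> drive_tool --motion "0.3 0 0 0; 0.3 0 0 0; 0.3 0 0 0; 0 0 0 0"

```text
time: 52.65
tcp_pos: [544.0, -217.6, 85.2]
orientation: [[-0.007, 0.176, 0.984], [-0.046, 0.983, -0.176], [-0.999, -0.047, 0.001]]
contact_force: [-1.4, 0.8, -0.4]
finger_gap: 14.1
```

```bash
python3 -c "
from lp2 import *
go('pics/w16.png');goto([543.7,-218.6,84],np.pi/2-.176)"
```

```text
ang [-0.178 -0.181 -0.176] width 130.2 org [ 544.1 -217.6] zlid 51.5 slope x,y 0.0004 -0.0224 linept [ 543.8 -219.1   51.2]
need world [-0.4 -1. ] tool y,z mm [-1.  -0.2]
t 52.7 tcp [ 544.3 -218.1   85.1] jawang 1.393 turn -0.001 shift now-axes cm [ 0.11 -0.06 -0.05] after-turn cm [ 0.11 -0.06 -0.05] F [-2.   1.   3.1] gap 14.5 downerr [-0.0062 -0.0474] j [-0.31  0.53  0.74  1.9  -0.4   0.86  2.02]
```

Levelling nicely; a few more gentle presses.

>>> drive_tool --motion "0.3 0 0 0; 0.3 0 0 0; 0.3 0 0 0; 0.3 0 0 0; 0 0 0 0"

```text
time: 53.2
tcp_pos: [544.4, -218.4, 84.6]
orientation: [[-0.008, 0.179, 0.984], [-0.034, 0.983, -0.179], [-0.999, -0.035, -0.002]]
contact_force: [-0.5, 0.3, -0.9]
finger_gap: 14.2
```

>>> drive_tool --motion "0.3 0 0 0; 0.3 0 0 0; 0.3 0 0 0; 0.3 0 0 0; 0 0 0 0"

```text
time: 53.7
tcp_pos: [545.1, -219.0, 84.3]
orientation: [[-0.009, 0.18, 0.984], [-0.022, 0.983, -0.18], [-1.0, -0.023, -0.005]]
contact_force: [0.6, 0.8, -1.3]
finger_gap: 14.0
```

```bash
python3 -c "
from lp2 import *
go('pics/w17.png');goto([543.7,-218.6,84],np.pi/2-.176)"
```

```text
ang [-0.186 -0.187 -0.185] width 130.2 org [ 545.5 -218.6] zlid 50.6 slope x,y 0.0016 -0.0041 linept [ 544.8 -219.8   50.3]
need world [-1.8  0. ] tool y,z mm [-0.3 -1.8]
t 53.75 tcp [ 545.3 -219.3   84.1] jawang 1.39 turn -0.005 shift now-axes cm [ 0.01  0.04 -0.17] after-turn cm [ 0.01  0.04 -0.17] F [ 0.1 -1.  -1. ] gap 14.5 downerr [-0.0082 -0.023 ] j [-0.28  0.54  0.72  1.89 -0.42  0.88  2.04]
```

The lid is down at z≈50.5 and level to within 0.005. Releasing and backing up.

>>> drive_tool --motion "0 0 0 0; 0 0 0 0; 0 0 0 0; 0 0 0 0; 0 0 0 0" --jaw 0

```text
time: 54.25
tcp_pos: [545.1, -219.6, 81.3]
orientation: [[-0.009, 0.18, 0.984], [-0.026, 0.983, -0.18], [-1.0, -0.027, -0.005]]
contact_force: [-0.7, 0.2, 0.3]
finger_gap: 84.4
```

>>> drive_tool --motion "-1 0 0 0; -2 0 0 0; -3 0 0 0; -4 0 0 0; 0 0 0 0"

```text
time: 54.75
tcp_pos: [545.3, -217.4, 185.5]
orientation: [[-0.012, 0.181, 0.983], [-0.027, 0.983, -0.181], [-1.0, -0.028, -0.007]]
contact_force: [0.8, -0.3, 0.4]
finger_gap: 85.2
```

>>> drive_tool --motion "-3 0 0 0; -3 0 0 0; 0 0 0 0; 0 0 0 0"

```text
time: 55.15
tcp_pos: [546.0, -215.9, 249.6]
orientation: [[-0.009, 0.182, 0.983], [-0.026, 0.983, -0.182], [-1.0, -0.027, -0.004]]
contact_force: [-0.5, -0.9, -1.0]
finger_gap: 85.4
```

```bash
python3 - <<'E'
from lp2 import *
go('pics/w18.png');goto([543.7,-218.6,84],np.pi/2-.176)
c4=cal("wrist");p,d=env.grab_frame("wrist");W=cloud("wrist",d,c4);H,S,V=cv2.split(cv2.cvtColor(p,cv2.COLOR_RGB2HSV))
m=big((H>98)&(H<125)&(S>100)&(W[...,2]<80));q=W[m];print("lid full",rect(q[:,:2]),np.percentile(q[:,2],[5,50,95]))
A=np.c_[q[:,:2]-q[:,:2].mean(0),np.ones(len(q))];print("plane",np.linalg.lstsq(A,q[:,2],rcond=None)[0])
p,d=env.grab_frame("scene");cv2.imwrite("pics/s18.png",p[:,:,::-1])
E
```

```text
ang [-0.178 -0.188 -0.186] width 129.0 org [ 546.2 -218.4] zlid 50.2 slope x,y -0.0001 -0.0003 linept [ 545.7 -216.7  215.6]
need world [-2.5 -0.2] tool y,z mm [-0.7 -2.5]
t 55.2 tcp [ 546.3 -216.2  249.8] jawang 1.388 turn -0.007 shift now-axes cm [16.58  0.17 -0.15] after-turn cm [16.58  0.17 -0.15] F [1.  0.2 0.4] gap 85.3 downerr [-0.0084 -0.0262] j [-0.41  0.33  0.86  1.77 -0.24  1.16  1.9 ]
lid full (array([ 544.5, -218.8]), array([209.8, 130.1]), np.float64(-0.1848)) [65.95920309 67.14504582 68.34175032]
plane [-2.75013801e-04 -3.40228484e-04  6.71474591e+01]
```

View pics/w18.png

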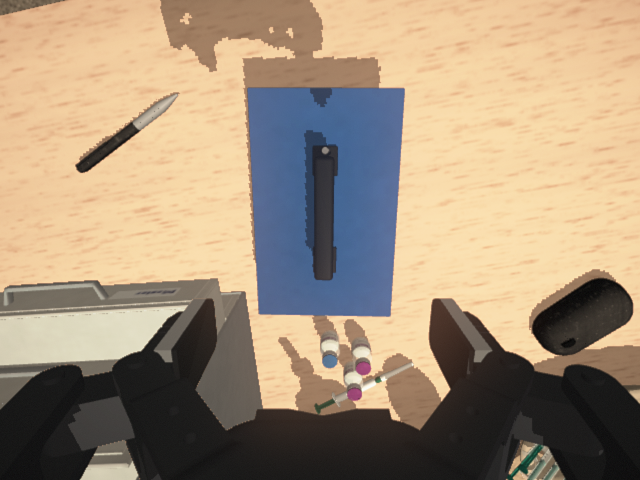

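View pics/s18.png

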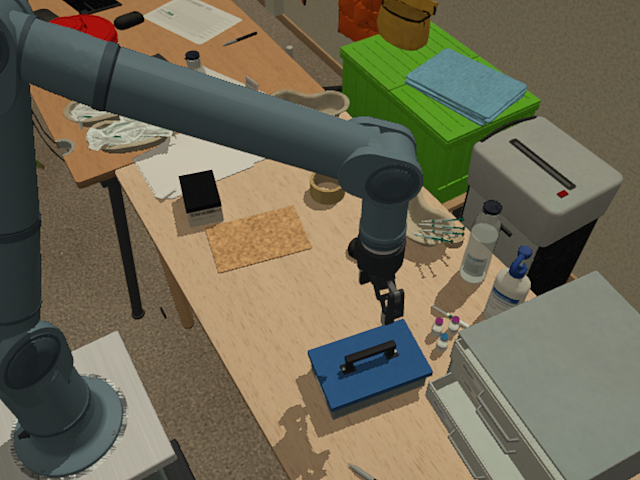

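The wrist view shows the lid seated on the box (325,200), at z≈50.2 with plane slope below 0.0005. The scene view shows the same, with the arm clear and the carton and tape in place. Handing in.

```bash
python3 -c "
from cell import env
print(env.close_job())"
```

```text
the job is handed in; nothing more can be done
None
```

I carried out the whole task and handed it in at about 55 s of the 72 s allowed; the hand-in reports no verdict. The lid went onto the cork mat, the stapler went into the box on its base and was let go, and the lid went back on.

**Last checks**
- **Lid:** the wrist camera puts it at z ≈ 50.2 mm over the box, level (slope below 0.001). It is centred within about 1 to 2.5 mm of the measured box pose (two estimates) and turned about 0.01 rad from it.
- **Stapler:** before the lid went on, the wrist view showed it upright on the liner and near the box centre, with its top at z ≈ 53 mm. I couldn't see it after the lid was on.
- **Bystanders:** the carton and tape looked unmoved in the last scene picture, and the mouse in the last wrist picture. I judged this by eye and did not measure it.
- **Robot:** the gripper was open and clear of everything, with contact forces only at noise level.

**What went wrong on the way**
- **Tool tilt:** the tool's tilt drifted during moves, up to about 0.29 rad with an empty gripper. I spent about 15 s correcting it with test and corrective moves in the air.
- **Pressing the parts flat:** a small leftover tilt remained while placing, so I pressed the lid and stapler gently against their rests to level them before letting go. Contact forces in the readings there stayed within about 4 N.
- **Disagreement in measurements:** my first lid-angle estimate from depth, taken while the lid was over the box (-0.22 rad), disagreed with the jaw direction and the edge fits (-0.18 rad). I discarded it.

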